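# Lock out the air feed and hold the shaker drum heavy side down

## Task

In the glass shop the eccentric drum of the frit shaker is on its inclined service stand. First lock out its air: turn the black pointer knob so that its nose points at the white mark, then slide the steel fork lock fully home over the knob. Then take the drum by its wooden crank handle, carry the handle at least to the opposite side to feel which side of the closed drum is heavy, and bring that heavy side to its lowest point; the program finishes while still gripping the handle and holding the drum still there, with the other things on the bench left where they stand.

Things in the scene. Friction and masses are not known exactly. Their poses are not given: they have to be found in the camera images.
- stand: Drum's service stand, fixed to the bench: blue base plate 190 x 170 x 12 mm, column behind the drum. Origin on the bench straight below the centre of the drum's face; z up, y to the left as one looks along x; the drum faces -x. The drum's axis leans 50 degrees from vertical towards -x, direction (-0.766, 0, 0.643), so its round face looks up and towards the robot.
- drum_face (a point): Centre of the drum's flat face, 150 mm above the bench. Closed grey painted disc, 180 mm wide, 36 mm thick, about 0.95 kg. A 0.61 to 0.79 kg lead slug is cast in, its centre 55 mm from the axis, at an angle that cannot be seen and has no relation to handle or joint value; the rest is balanced. The heavy side is lowest when the slug lies straight down the slope of the face from the axis.
- drum (a joint): Drum angle, rad, 0: handle at the top of the sloping face; growing, the handle goes from the top to the stand's +y, then the bottom. The seal drags with a steady 0.36 N m, over the slug's pull (to 0.33), so the drum stays where it is left. Turned slowly (20 mm/s at the handle) it resists with about 5 N, 3.6 to 4.7 N more at most as the slug rises, less as it sinks; stopping a quick move hides this.
- crank_grip (a point): Point to grip on the round wooden crank handle, 22 mm wide, 62 mm long, square to the face, spinning freely on its pin. On the handle's axis, 45 mm out from the face, 70 mm from the drum's axis: in the stand's frame (-0.034, 0, 0.179) + 0.070 [cos q (0.643, 0, 0.766) + sin q (0, 1, 0)] m, q the drum's angle. Gripper straight down, fingers closing along the stand's y, fits all the way round.
- feed: The air feed control, a grey block fixed to the bench, 100 mm (x) x 210 mm (y) x 30 mm tall; origin on the bench straight below the knob's axis, the block runs from y -55 to +155 mm. A small white mark is on its top at -y from the knob.
- knob (a joint): Angle of the knob, rad: 0 when its pointed nose is at the white mark (nose towards the feed block's -y), growing counter-clockwise seen from above; it starts between 0.6 and 1.3, its stops are at -0.5 and 1.7. Drag 0.04 N m.
- knob_grip (a point): On the knob's axis, 63 mm above the bench: where to grip. The black knob is a disc 52 mm wide with a bar grip on it 12 mm thick, about 46 mm long, from 39 to 75 mm above the bench. The bar lies along the nose's direction (along the block's y at joint 0); fingers close across it. Open the fingers to about 45 mm here, to clear the lock.
- lock (a joint): Travel of the fork lock, m: 0 drawn back, 0.050 fully home (a stop), where its two prongs straddle the knob's bar. It slides towards the feed block's -y, towards the knob, drag 1.5 N.
- lock_tab (a point): On the lock's upright tab, 76 mm above the bench: 30 mm wide (block's x), 10 mm thick (block's y), standing from 53 to 89 mm above the bench; drawn back it is 129 mm to +y of the knob's axis, home 79 mm. Pinch it across its thickness or push its +y face.
- wrench: steel wrench lying flat; bystander
- jar: amber glass jar, 60 mm wide, 90 mm tall, origin under its centre; bystander
- wood_block: wooden block 70 x 50 x 45 mm; bystander
- mug: steel mug 76 mm wide, 85 mm tall; bystander
- brush: bench brush lying flat; bystander
- weight: green glass paperweight 80 mm wide, 50 mm tall; bystander
- puck: cork disc 60 mm wide, 30 mm tall; bystander

How it is judged:
On the way, in this order (a step that is already met when the one before it is completed fails the run):
1. the knob's nose is at the mark (within 8 degrees) with the lock still drawn back (value of joint knob between -0.14 and 0.14 rad and value of joint lock below 0.02 m), for 0.2 s.
2. the fork lock is fully home over the knob, the knob still at its mark (value of joint knob between -0.14 and 0.14 rad and value of joint lock above 0.045 m), for 0.2 s.
3. the crank handle has been carried about to the opposite side of the drum from where it started (distance of crank_grip from where it was at the start of the episode above 0.12 m).
At the end, for the whole second after the job is handed in: The drum's heavy side is within 20 degrees of its lowest point and still, the fingers are gripping its handle (over 1 N), the knob is within 8 degrees of its mark and the lock is home (at least 45 of its 50 mm) (all of step 2 and y of slug_c0 in the frame of stand between -0.0188 and 0.0188 m and z of slug_c0 in the frame of stand below 0.13 m and contact force between the fingers and drum above 1 N and velocity of joint drum between -0.1 and 0.1 rad/s); the arm keeps its last pose, push and grip.
It fails at once if a bystander is pushed more than 30 mm (distance of any of wrench, jar, wood_block, mug, brush, weight, puck from where it was at the start of the episode above 0.03 m).
It also fails if it takes over 72 s, if anything falls off the work surface, if the arm or the gripper's body presses on something with over 40 N, if the wrist force passes 120 N, or if a joint passes its speed limit or range.

## Robot

A 7-joint arm with a two-finger parallel gripper is mounted at the origin on the work surface. World frame = base frame: x ahead of the robot, y to its left, z up, the work surface at z = 0. Lengths are in m, angles in rad, forces in N, time in s.
With the tool pointing down it reaches from about 0.4 to 0.875 m from the base axis. Payload 6.5 kg.
Tool frame: the origin (TCP) lies midway between the tips of the shut fingers; the grasp point (between the pads) lies 19 mm behind it; z points along the fingers, y is the direction in which the jaws open and shut (so a half turn about z gives the same grasp; the last joint's range is limited). The gripper opens to 85 mm and grips with 20 to 120 N. Pads are 22 mm wide; open, the fingers measure 114 mm over their backs; the gripper's body (76 mm by 85 mm) begins 54 mm behind the grasp point. The pads swing forward as they close: fully open they stand 13 mm farther back than shut.
Start: joints at [1.195, 0.536, -0.004, 1.538, 0.003, 1.067, -0.071], TCP at [0.198, -0.619, 0.231] pointing down, gripper open.
Joint ranges: [-2.7, 2.7], [-0.37, 2.16], [-1.27, 1.26], [0.24, 2.4], [-1.31, 4.45], [0.19, 1.91], [-2.76, 2.76]. Speed limits (rad/s): [2.39, 2.39, 3.14, 3.14, 3.14, 3.14, 3.14].

## Interface

Orientations are given as a unit quaternion [x, y, z, w].
In Python, from cell import sense, camera, get_calibration, close_job gives the robot as it stands. The module is installed in compiled form; this text tells all that it offers.
- The arm moves only by the tool step_arm, never from a script. Its argument "targets" is a list of rows, each an object with "slide": the shift along the tool's x, y, z in mm, a list of three; "rot": the turn, a rotation vector about the tool's x, y, z in degrees, a list of three; "claw": the opening in per cent of the stroke, from 0 (shut) to 100 (fully open). In form: [{"slide": [tx, ty, tz], "rot": [wx, wy, wz], "claw": claw}, ...]. A call has 1 to 5 rows; each row is the pose to reach, as a shift and turn from the pose commanded when the call began, along the tool's axes at that moment; what a row does not reach only later rows make up. A row lasts 1/12 s, in which the tool goes at most 41.7 mm and 7.16 degrees, less where a joint would pass 70% of its speed; a pose out of reach is approached as far as the arm can. A call with a gripper value outside its range is refused whole. The fingers move at their own pace and stop on an object; the grip force is fixed at half the most. Time passes only in rows, so rows that repeat a pose let the fingers close. It gives the time, the measured TCP pose, the force and the opening at its end, in the units of the state.
- sense(): the state, without advancing time (a new reading comes with each control period).
- camera(name): name is "side" or "top"; returns the picture (480x640x3 uint8, red, green, blue); there is no depth.
- get_calibration(name): a dict with "intrinsics" (3x3 intrinsics, pixels), "k1" (the pictures are not rectified: a ray, as slopes to the right and down, at radius r is drawn at 1 + k1 r^2 times it, then the intrinsics apply), "world_to_cam" (4x4, takes a point from world to camera coordinates). Camera axes: x right, y down, z forward; pixel columns grow to the right and rows downward; lengths in m; the calibration is good to about 2 mm. A picture is of the moment at which its call begins. get_calibration takes no time and is no camera call.
- close_job(): hands the job in, once; it reports no verdict.
The state is a dict: "time_s": time; "joint_positions": joint angles; "qd": joint speeds; "joint_efforts": joint torques, N m; "ee_pos": TCP position; "tcp_rot": TCP orientation; "contact_force": force on the tool from outside, world axes, zero at the start; "torque": the same for the moment, N m; "opening": finger opening in m.
Only numpy, scipy, OpenCV 4.12 (cv2) and the standard library are available. Lean on these libraries where they do the work, as an engineer would, in place of code of your own. Each camera call takes 0.05 s, during which the arm holds its last target.

## Working session

There is one attempt and no reset: what is moved stays moved. The work goes in short steps, Python scripts to look and compute and a tool call to move; the robot and the scene stay as the last step left them, time stands still between calls to the robot, and variables do not carry over. Pictures are saved under pics/ and viewed, and the job is handed in when it is done.

Besides the shell and the picture viewer there is one more tool, called after "Call:" as a command line: name --argument value ..., lists and objects as JSON in quotes. step_arm: Moves the arm, as the interface text tells. Its arguments: {"type":"object","properties":{"targets":{"type":"array"}},"required":["targets"]}

```bash
mkdir -p pics; python3 - <<'E'
from cell import *
import cv2,numpy as np
for n in("side","top"):
    im=camera(n); cv2.imwrite(f"pics/{n}0.png",im[:,:,::-1])
    c=get_calibration(n); print(n,c)
print(sense())
E
```

```text
side {'intrinsics': array([[590.17847097,   0.        , 320.32189709],
       [  0.        , 590.17847097, 240.26654685],
       [  0.        ,   0.        ,   1.        ]]), 'k1': -0.06523462377203783, 'world_to_cam': array([[-0.6792751 , -0.7338485 , -0.00719161,  0.38962696],
       [-0.3880902 ,  0.36751207, -0.84517506,  0.36180778],
       [ 0.62287345, -0.57131537, -0.53444121,  1.32571328],
       [ 0.        ,  0.        ,  0.        ,  1.        ]])}
top {'intrinsics': array([[599.12162734,   0.        , 315.70767697],
       [  0.        , 599.12162734, 235.69745173],
       [  0.        ,   0.        ,   1.        ]]), 'k1': -0.09369069069330248, 'world_to_cam': array([[-0.00789704, -0.99973343, -0.02169594,  0.01068537],
       [-0.98951718,  0.01094139, -0.14400014,  0.58498238],
       [ 0.14419914,  0.02033133, -0.9893398 ,  1.51872986],
       [ 0.        ,  0.        ,  0.        ,  1.        ]])}
{'time_s': 0.1, 'joint_positions': array([ 1.1947834 ,  0.53707944, -0.00445867,  1.53876686,  0.00260044,
        1.06732771, -0.07119738]), 'qd': array([-0.00069092, -0.0026735 , -0.00119769, -0.00390773, -0.00192385,
       -0.00113871, -0.00010478]), 'joint_efforts': array([ 3.53237498e-03, -5.84569430e+01,  1.05258588e+00, -2.59777325e+01,
        1.26569261e-02,  4.60837429e-03, -2.46761033e-05]), 'ee_pos': array([ 0.19799495, -0.61850739,  0.23051054]), 'tcp_rot': array([ 9.88018580e-01,  1.54332966e-01, -1.74011340e-04, -7.68316477e-04]), 'contact_force': array([-0.30909568, -0.20145682, -0.3755555 ]), 'torque': array([-0.00860557,  0.0061083 ,  0.01515483]), 'opening': 0.08519058299319036}
```

View pics/side0.png

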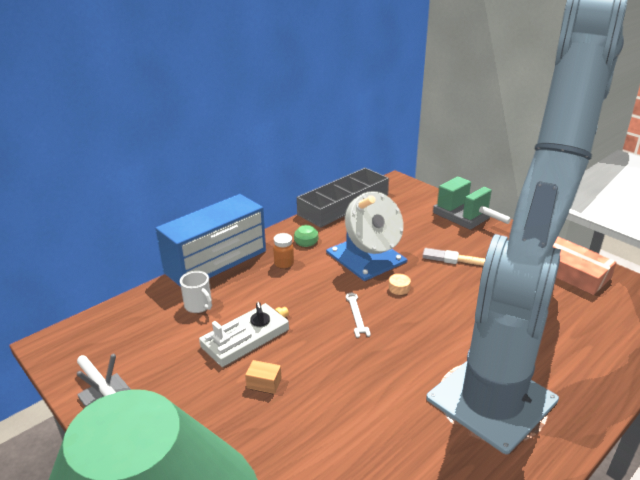

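View pics/top0.png

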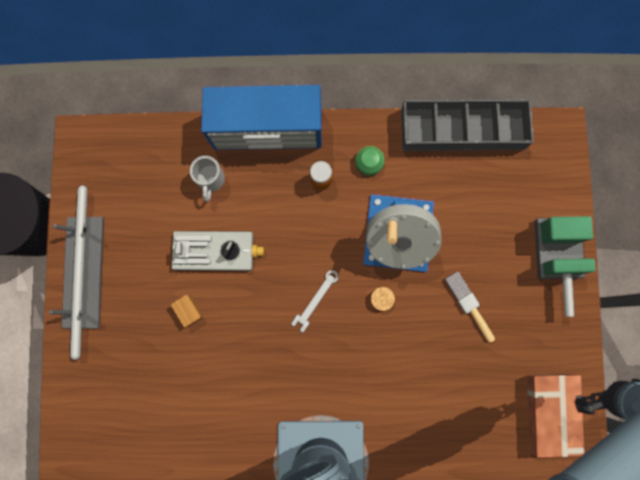

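```bash
cat > h.py <<'E'
import numpy as np,cv2
from cell import *
from scipy.spatial.transform import Rotation as R
def ray(n,uv):
    c=get_calibration(n);K=c["intrinsics"];T=c["world_to_cam"]
    # dist coeffs k1 only
    p=cv2.undistortPointsIter(np.array([[uv]],float),K,np.array([c["k1"],0,0,0,0.]),None,None,(3,50,1e-12))[0,0]
    d=T[:3,:3].T@np.array([p[0],p[1],1]); o=-T[:3,:3].T@T[:3,3]
    return o,d/np.linalg.norm(d)
def onz(n,uv,z):
    o,d=ray(n,uv); return o+d*(z-o[2])/d[2]
def tri(uv1,uv2):
    o1,d1=ray("side",uv1);o2,d2=ray("top",uv2)
    t=np.linalg.lstsq(np.stack([d1,-d2],1),o2-o1,rcond=None)[0]
    a=o1+d1*t[0];b=o2+d2*t[1]; return (a+b)/2,np.linalg.norm(a-b)
def proj(n,P):
    c=get_calibration(n);T=c["world_to_cam"]
    r=cv2.Rodrigues(T[:3,:3])[0]
    return cv2.projectPoints(np.atleast_2d(np.array(P,float)),r,T[:3,3],c["intrinsics"],np.array([c["k1"],0,0,0,0.]))[0][:,0]
def crop(im,x,y,w,h,s,name):
    c=cv2.resize(im[y:y+h,x:x+w],None,fx=s,fy=s,interpolation=cv2.INTER_CUBIC); cv2.imwrite(name,c[:,:,::-1])
E
python3 - <<'E'
import cv2
for n,x,y,w,h,s,o in [("top",160,220,120,65,6,"a"),("top",355,185,95,95,6,"b"),("side",190,290,110,75,7,"c"),("side",320,180,95,105,5,"d")]:
    im=cv2.imread(f"pics/{n}0.png")[y:y+h,x:x+w]
    cv2.imwrite(f"pics/crop_{o}.png",cv2.resize(im,None,fx=s,fy=s,interpolation=cv2.INTER_CUBIC))
E
```

```text
(no output)
```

View pics/crop_a.png

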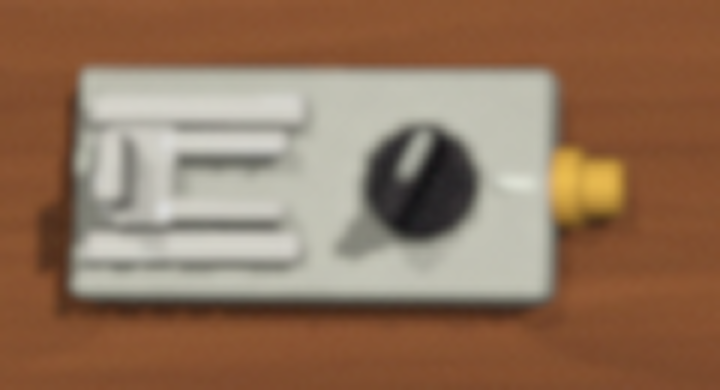

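View pics/crop_b.png

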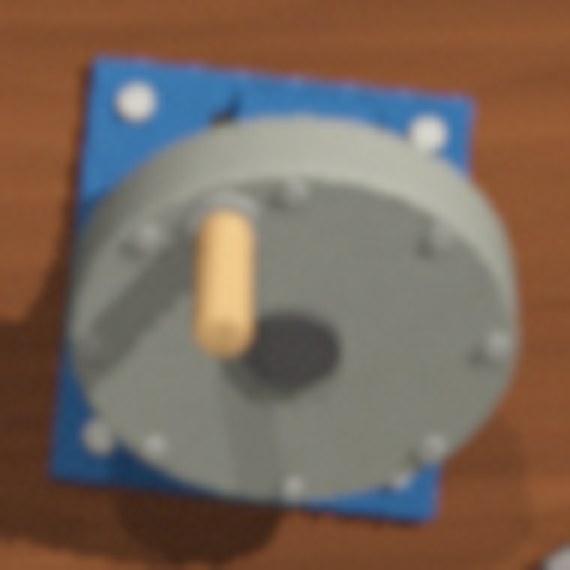

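View pics/crop_c.png

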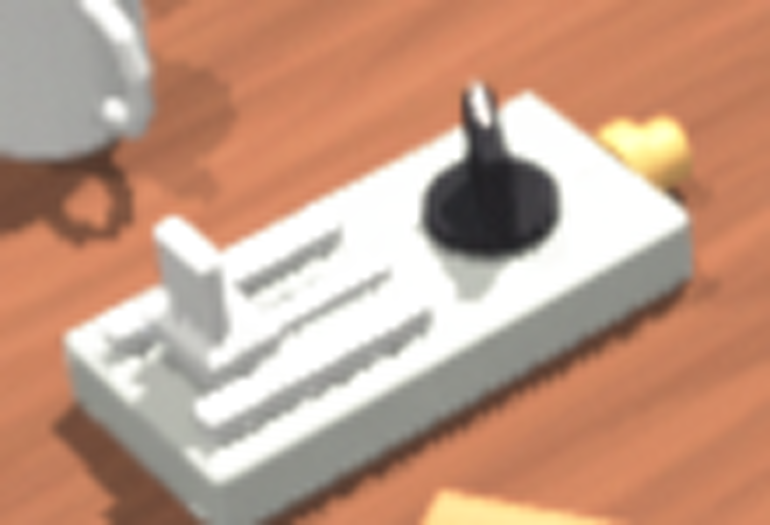

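View pics/crop_d.png

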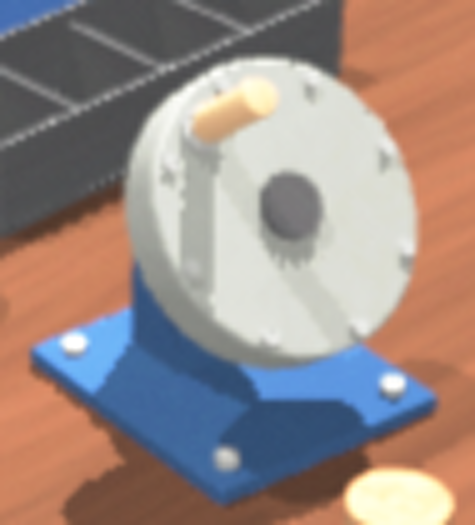

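```bash
cat > m.py <<'E'
from h import *
def C(x0,y0,s,p): return (x0+(p[0]+.5)/s-.5, y0+(p[1]+.5)/s-.5)
a=lambda *p:C(160,220,6,p); b=lambda *p:C(355,185,6,p); c=lambda *p:C(190,290,7,p); d=lambda *p:C(320,180,5,p)
np.set_printoptions(precision=4,suppress=True)
print("feed corners top z.03")
for p in [(82,66),(553,70),(552,298),(73,298)]: print(onz("top",a(*p),.03)[:2])
print("side corners")
for p in [(530,92),(688,215),(217,478),(66,340)]: print(onz("side",c(*p),.03)[:2])
print("knob disc", onz("top",a(420,182),.039)[:2], onz("side",c(491,205),.039)[:2])
print("mark", onz("top",a(518,183),.03)[:2])
print("bar top ends", onz("top",a(432,130),.075)[:2],"white", onz("top",a(404,178),.075)[:2],onz("top",a(424,132),.075)[:2])
print("white stripe tri",tri(c(479,100),a(414,155)))
print("tab top", onz("top",a(112,165),.089)[:2],onz("side",c(192,243),.089)[:2])
print("stand plate")
for p in [(95,57),(475,98),(437,520),(52,478)]: print(onz("top",b(*p),.012)[:2])
for p in [(30,352),(228,497),(437,405)]: print("side",onz("side",d(*p),.012)[:2])
print("hub",tri(d(291,207),b(293,350)))
print("handle end",tri(d(263,98),b(226,337)))
print("handle base",tri(d(202,125),b(227,215)))
E
python3 m.py
```

```text
feed corners top z.03
[0.6048 0.384 ]
[0.6006 0.1741]
[0.5001 0.1738]
[0.5017 0.3854]
side corners
[0.6011 0.1758]
[0.5038 0.1786]
[0.5076 0.3859]
[0.6027 0.3851]
knob disc [0.5505 0.2309] [0.5492 0.2344]
mark [0.5507 0.1891]
bar top ends [0.5683 0.22  ] white [0.5478 0.2318] [0.5675 0.2234]
white stripe tri (array([0.5581, 0.2279, 0.079 ]), np.float64(0.0028028281779036825))
tab top [0.5529 0.3544] [0.5541 0.3569]
stand plate
[ 0.7007 -0.1419]
[ 0.6802 -0.3113]
[ 0.4916 -0.2877]
[ 0.512 -0.119]
side [ 0.698  -0.1376]
side [ 0.5082 -0.1161]
side [ 0.4864 -0.2762]
hub (array([ 0.5502, -0.2081,  0.1508]), np.float64(0.0023757092958832065))
handle end (array([ 0.5437, -0.172 ,  0.2383]), np.float64(0.0018363212605885246))
handle base (array([ 0.5967, -0.1786,  0.1976]), np.float64(1.0487295659320736e-06))
```

Call:
step_arm --targets '[{"slide":[0,0,-40],"rot":[0,0,-7],"claw":53},{"slide":[0,0,-80],"rot":[0,0,-14],"claw":53},{"slide":[25,-30,-110],"rot":[0,0,-21],"claw":53},{"slide":[51,-60,-120],"rot":[0,0,-28],"claw":53},{"slide":[77,-91,-120],"rot":[0,0,-35],"claw":53}]'

```text
time_s: 0.52
ee_pos: [0.2424, -0.514, 0.354]
tcp_rot: [0.895, 0.446, -0.0, 0.003]
contact_force: [0.4, 0.6, 0.8]
opening: 0.0454
```

```bash
cat >> h.py <<'E'
def st():
    s=sense(); r=R.from_quat(s["tcp_rot"]); m=r.as_matrix()
    return s,r,m
def goal(p,yaw,s=None):
    "print slide (mm)/rot (deg) to a vertical pose with tool x at yaw deg"
    s,r,m=st()
    y=np.radians(yaw); G=np.array([[np.cos(y),np.sin(y),0],[np.sin(y),-np.cos(y),0],[0,0,-1]]).T
    G=np.stack([[np.cos(y),np.sin(y),0],[np.sin(y),-np.cos(y),0],[0,0,-1]],1)
    print("t",s["time_s"],"pos",s["ee_pos"].round(4),"yaw",np.degrees(np.arctan2(m[1,0],m[0,0])).round(2),"F",s["contact_force"].round(2),"open",round(s["opening"],4))
    print("slide",(m.T@(np.array(p)-s["ee_pos"])*1000).round(1),"rot",np.degrees(R.from_matrix(m.T@G).as_rotvec()).round(1))
E
cat > g.sh <<'E'
python3 -c "from h import *; goal([$1,$2,$3],$4)"
E
bash g.sh .551 .2315 .30 156; python3 -c "from h import *;print(sense()['joint_positions'].round(2))"
```

```text
t 0.5167 pos [ 0.2424 -0.514   0.354 ] yaw 52.97 F [0.36 0.64 0.76] open 0.0454
slide [ 781.1 -202.8   51. ] rot [ 1.00e-01  3.00e-01 -1.03e+02]
[ 1.18  0.29 -0.16  1.6   0.05  1.24  0.36]
```

Call:
step_arm --targets '[{"slide":[39,-10,0],"rot":[0,0,-7],"claw":53},{"slide":[78,-20,0],"rot":[0,0,-14],"claw":53},{"slide":[117,-30,0],"rot":[0,0,-21],"claw":53},{"slide":[156,-40,0],"rot":[0,0,-28],"claw":53},{"slide":[195,-50,0],"rot":[0,0,-35],"claw":53}]'

```text
time_s: 0.93
ee_pos: [0.3202, -0.3258, 0.3508]
tcp_rot: [0.719, 0.695, -0.0, -0.0]
contact_force: [1.4, 0.2, -0.2]
opening: 0.0454
```

```bash
bash g.sh .551 .2315 .30 156
```

```text
t 0.9333 pos [ 0.3202 -0.3258  0.3508] yaw 88.09 F [ 1.44  0.23 -0.16] open 0.0454
slide [564.7 212.1  50.7] rot [ -0.   -0.  -67.9]
```

Call:
step_arm --targets '[{"slide":[38,15,0],"rot":[0,0,-7],"claw":53},{"slide":[76,30,0],"rot":[0,0,-14],"claw":53},{"slide":[114,45,0],"rot":[0,0,-21],"claw":53},{"slide":[152,60,0],"rot":[0,0,-28],"claw":53},{"slide":[190,75,0],"rot":[0,0,-35],"claw":53}]'

```text
time_s: 1.35
ee_pos: [0.4026, -0.1391, 0.351]
tcp_rot: [0.477, 0.879, -0.0, 0.0]
contact_force: [1.0, -0.5, 0.2]
opening: 0.0456
```

```bash
bash g.sh .551 .2315 .30 156
```

```text
t 1.35 pos [ 0.4026 -0.1391  0.351 ] yaw 123.08 F [ 1.   -0.47  0.16] open 0.0456
slide [229.5 326.7  50.8] rot [ -0.    0.  -32.9]
```

Call:
step_arm --targets '[{"slide":[23,33,0],"rot":[0,0,-7],"claw":53},{"slide":[46,66,0],"rot":[0,0,-14],"claw":53},{"slide":[69,99,0],"rot":[0,0,-21],"claw":53},{"slide":[92,132,0],"rot":[0,0,-28],"claw":53},{"slide":[115,165,0],"rot":[0,0,-33],"claw":53}]'

```text
time_s: 1.77
ee_pos: [0.4792, 0.0467, 0.3511]
tcp_rot: [0.207, 0.978, -0.0, 0.0]
contact_force: [1.8, 0.0, 1.0]
opening: 0.0448
```

```bash
bash g.sh .551 .2315 .20 156
python3 - <<'E'
import cv2
for n,x,y,w,h,s,o in [("top",215,233,34,34,20,"k1"),("side",245,298,32,32,20,"k2")]:
    im=cv2.imread(f"pics/{n}0.png")[y:y+h,x:x+w]
    im=cv2.convertScaleAbs(im,alpha=1.6) if n=="side" else cv2.convertScaleAbs(im,alpha=2.0)
    cv2.imwrite(f"pics/crop_{o}.png",cv2.resize(im,None,fx=15,fy=15,interpolation=cv2.INTER_CUBIC))
E
```

```text
t 1.7667 pos [0.4792 0.0467 0.3511] yaw 156.07 F [1.84 0.01 1.02] open 0.0448
slide [  9.4 198.1 151. ] rot [-0.   0.   0.1]
```

View pics/crop_k1.png

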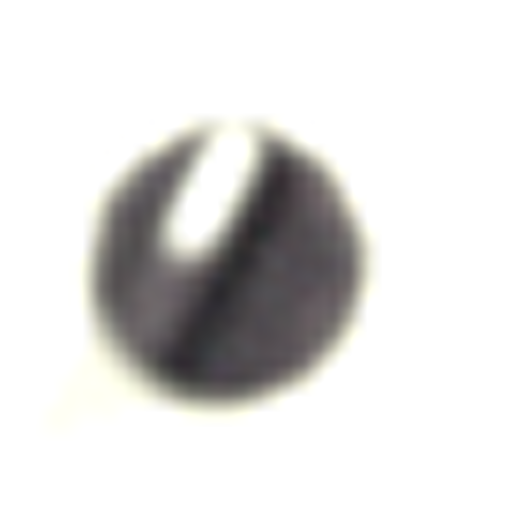

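View pics/crop_k2.png

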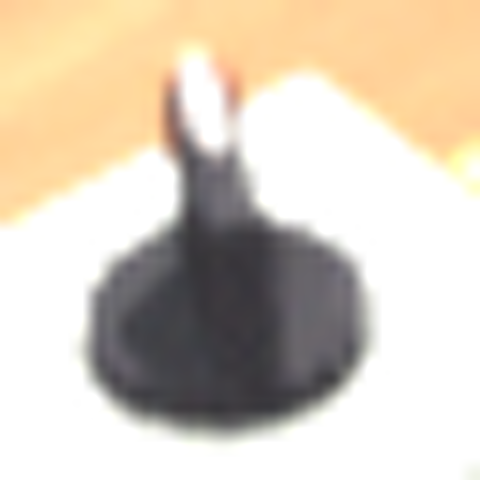

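Call:
step_arm --targets '[{"slide":[2,36,18],"rot":[0,0,0],"claw":53},{"slide":[4,72,36],"rot":[0,0,0],"claw":53},{"slide":[6,108,54],"rot":[0,0,0],"claw":53},{"slide":[8,144,72],"rot":[0,0,0],"claw":53},{"slide":[9,180,90],"rot":[0,0,0],"claw":53}]'

```text
time_s: 2.18
ee_pos: [0.5449, 0.2143, 0.2596]
tcp_rot: [0.21, 0.978, -0.0, -0.0]
contact_force: [0.9, 0.0, 0.9]
opening: 0.0452
```

```bash
bash g.sh .5505 .232 .044 155.5
```

```text
t 2.1833 pos [0.5449 0.2143 0.2596] yaw 155.74 F [0.9  0.   0.86] open 0.0452
slide [  2.   18.6 215.6] rot [-0.1 -0.   0.2]
```

Call:
step_arm --targets '[{"slide":[2,18,30],"rot":[0,0,0],"claw":53},{"slide":[2,18,68],"rot":[0,0,0],"claw":53},{"slide":[2,18,100],"rot":[0,0,0],"claw":53},{"slide":[2,18,120],"rot":[0,0,0],"claw":53},{"slide":[2,18,130],"rot":[0,0,0],"claw":53}]'

```text
time_s: 2.6
ee_pos: [0.5483, 0.2289, 0.1274]
tcp_rot: [0.21, 0.978, -0.002, -0.002]
contact_force: [0.0, -0.6, -0.0]
opening: 0.0454
```

```bash
bash g.sh .5505 .232 .044 155.5; python3 - <<'E'
from h import *
crop(camera("side"),200,270,110,90,7,"pics/s1.png")
E
```

```text
t 2.6 pos [0.5483 0.2289 0.1274] yaw 155.78 F [ 0.   -0.61 -0.03] open 0.0454
slide [-1.   4.1 83.4] rot [-0.2 -0.2  0.3]
```

View pics/s1.png

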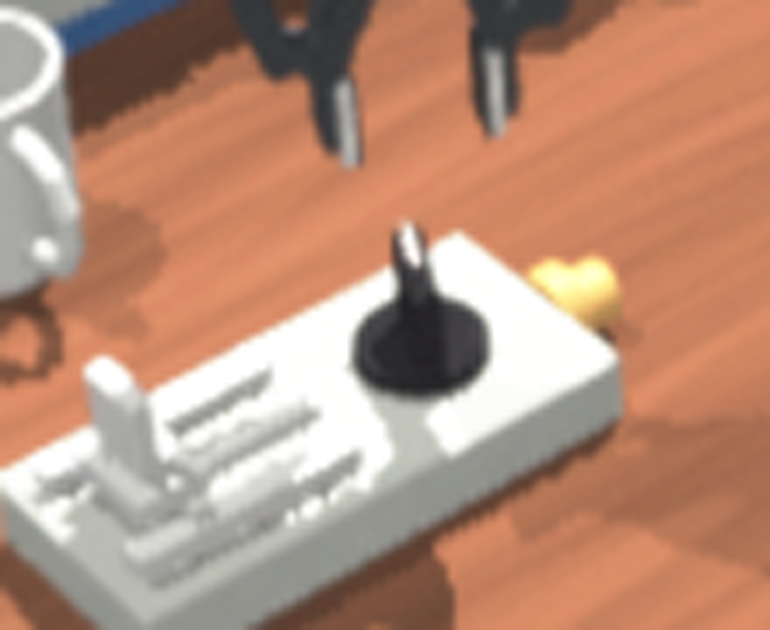

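The view shows both fingertips (crop ~345,160 and ~495,130) straddling the knob's bar (410,250). I'll go down next.

Call:
step_arm --targets '[{"slide":[-1,3,20],"rot":[0,0,0],"claw":53},{"slide":[-1,3,45],"rot":[0,0,0],"claw":53},{"slide":[-1,3,65],"rot":[0,0,0],"claw":53},{"slide":[-1,3,78],"rot":[0,0,0],"claw":53},{"slide":[-1,3,81],"rot":[0,0,0],"claw":53}]'

```text
time_s: 3.07
ee_pos: [0.552, 0.2318, 0.049]
tcp_rot: [0.21, 0.978, -0.001, -0.001]
contact_force: [0.4, -0.9, -0.3]
opening: 0.0452
```

Call:
step_arm --targets '[{"slide":[0,0,0],"rot":[0,0,0],"claw":30},{"slide":[0,0,0],"rot":[0,0,0],"claw":10},{"slide":[0,0,0],"rot":[0,0,0],"claw":0},{"slide":[0,0,0],"rot":[0,0,0],"claw":0},{"slide":[0,0,0],"rot":[0,0,0],"claw":0}]'

```text
time_s: 3.48
ee_pos: [0.5535, 0.2322, 0.0518]
tcp_rot: [0.21, 0.978, 0.0, 0.001]
contact_force: [-2.0, -2.6, 5.7]
opening: 0.0108
```

```bash
bash g.sh .5505 .232 .046 89.3; 
```

```text
t 3.4833 pos [0.5535 0.2322 0.0518] yaw 155.72 F [-2.02 -2.59  5.72] open 0.0108
slide [ 2.7 -1.4  5.8] rot [ 0.1  0.1 66.4]
```

Call:
step_arm --targets '[{"slide":[1,0,0],"rot":[0,0,6],"claw":0},{"slide":[2,0,0],"rot":[0,0,12],"claw":0},{"slide":[2,0,0],"rot":[0,0,18],"claw":0},{"slide":[2,0,0],"rot":[0,0,24],"claw":0},{"slide":[2,0,0],"rot":[0,0,30],"claw":0}]'

```text
time_s: 3.9
ee_pos: [0.553, 0.2316, 0.0518]
tcp_rot: [0.459, 0.888, 0.0, 0.002]
contact_force: [2.5, -5.8, 4.5]
opening: 0.0109
```

Call:
step_arm --targets '[{"slide":[0,0,0],"rot":[0,0,6],"claw":0},{"slide":[0,0,0],"rot":[0,0,12],"claw":0},{"slide":[0,0,0],"rot":[0,0,18],"claw":0},{"slide":[0,0,0],"rot":[0,0,24],"claw":0},{"slide":[0,0,0],"rot":[0,0,30],"claw":0}]'

```text
time_s: 4.32
ee_pos: [0.5523, 0.2314, 0.0518]
tcp_rot: [0.673, 0.74, 0.0, 0.002]
contact_force: [-1.6, -6.2, 7.3]
opening: 0.0109
```

```bash
bash g.sh .5505 .232 .046 89.3; 
```

```text
t 4.3167 pos [0.5523 0.2314 0.0518] yaw 95.38 F [-1.58 -6.19  7.3 ] open 0.0109
slide [ 0.8 -1.8  5.8] rot [0.1 0.1 6.1]
```

Call:
step_arm --targets '[{"slide":[0,0,0],"rot":[0,0,5],"claw":0},{"slide":[0,0,0],"rot":[0,0,6],"claw":0},{"slide":[0,0,0],"rot":[0,0,6],"claw":0},{"slide":[0,0,0],"rot":[0,0,6],"claw":0}]'

```text
time_s: 4.65
ee_pos: [0.5522, 0.2314, 0.0518]
tcp_rot: [0.709, 0.705, 0.0, 0.002]
contact_force: [-0.2, -4.7, 8.3]
opening: 0.0108
```

```bash
bash g.sh .5505 .232 .046 89.3; python3 - <<'E'
from h import *
crop(camera("top"),160,190,120,95,6,"pics/t2.png")
crop(camera("side"),200,270,110,90,7,"pics/s2.png")
E
```

```text
t 4.65 pos [0.5522 0.2314 0.0518] yaw 89.66 F [-0.22 -4.67  8.31] open 0.0108
slide [ 0.6 -1.7  5.8] rot [0.1 0.1 0.4]
```

View pics/s2.png

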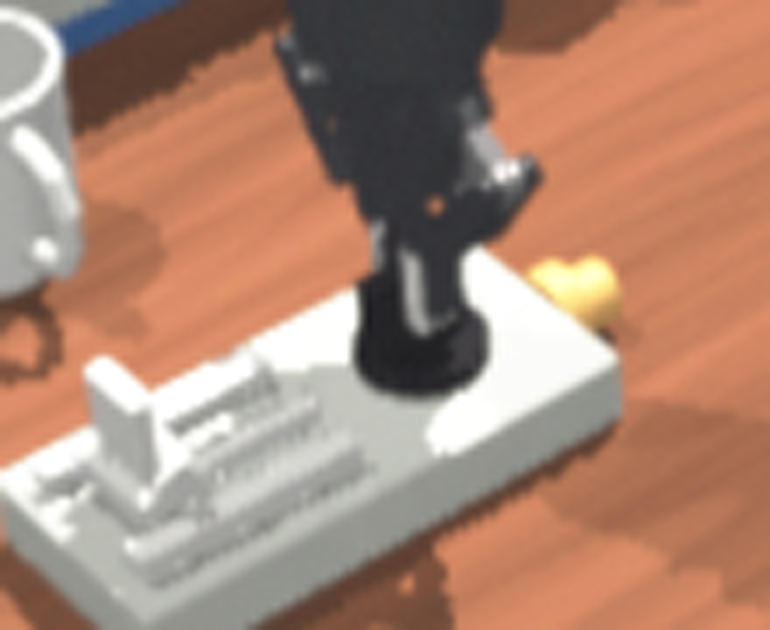

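View pics/t2.png

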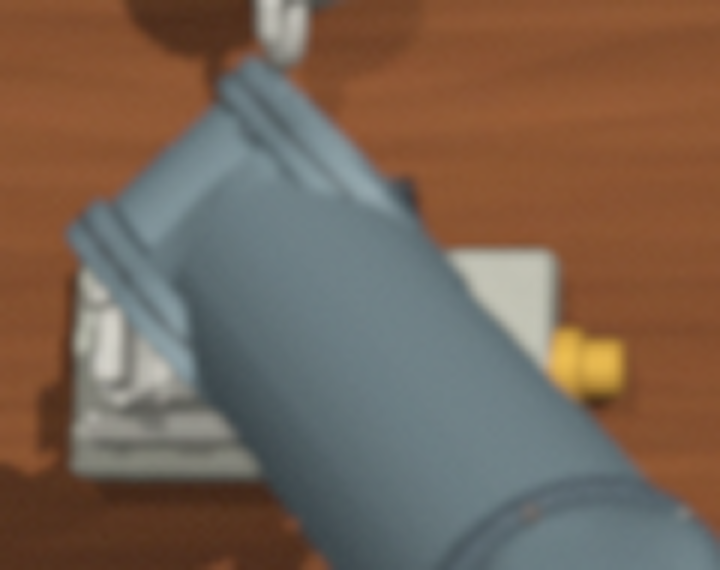

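Call:
step_arm --targets '[{"slide":[0,0,0],"rot":[0,0,0],"claw":30},{"slide":[0,0,0],"rot":[0,0,0],"claw":53},{"slide":[0,0,-5],"rot":[0,0,0],"claw":53},{"slide":[0,0,-30],"rot":[0,0,0],"claw":53},{"slide":[0,0,-70],"rot":[0,0,0],"claw":53}]'

```text
time_s: 5.17
ee_pos: [0.5479, 0.2324, 0.1179]
tcp_rot: [0.708, 0.706, -0.003, -0.002]
contact_force: [1.0, -0.7, 0.5]
opening: 0.0449
```

```bash
bash g.sh .5535 .398 .14 89.3; python3 - <<'E'
from h import *
crop(camera("side"),200,270,110,90,7,"pics/s3.png")
E
```

```text
t 5.1667 pos [0.5479 0.2324 0.1179] yaw 89.81 F [ 1.02 -0.72  0.48] open 0.0449
slide [165.5   4.9 -22.5] rot [-0.4  0.1  0.5]
```

View pics/s3.png

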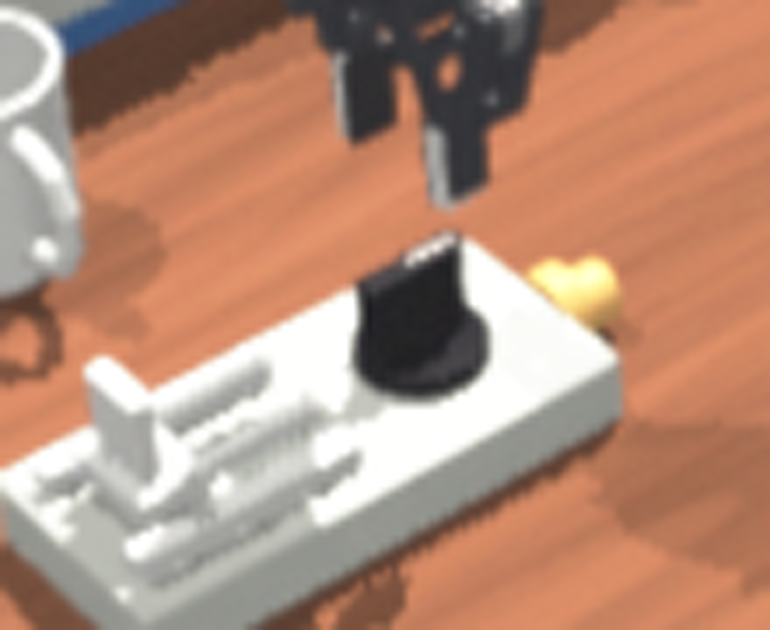

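```bash
python3 - <<'E'
from h import *
C=lambda x,y:(200+(x+.5)/7-.5,270+(y+.5)/7-.5)
for p in [(362,285),(462,240)]: print(onz("side",C(*p),.075)[:2])
a,b=[onz("side",C(*p),.075)[:2] for p in [(362,285),(462,240)]]
print(np.degrees(np.arctan2(*(b-a)[[0]],-(b-a)[1])))
E
```

```text
[0.55456386 0.25415361]
[0.55029071 0.2116528 ]
-5.741386307968422
```

Call:
step_arm --targets '[{"slide":[35,1,-20],"rot":[0,0,0],"claw":0},{"slide":[75,2,-22],"rot":[0,0,0],"claw":0},{"slide":[110,3,-22],"rot":[0,0,0],"claw":0},{"slide":[145,5,-22],"rot":[0,0,0],"claw":0},{"slide":[166,5,-22],"rot":[0,0,0],"claw":0}]'

```text
time_s: 5.63
ee_pos: [0.5551, 0.4048, 0.1432]
tcp_rot: [0.707, 0.707, 0.002, -0.001]
contact_force: [0.7, 0.3, 0.3]
opening: 0.0003
```

```bash
bash g.sh .5535 .398 .06 89.3
```

```text
t 5.6333 pos [0.5551 0.4048 0.1432] yaw 89.97 F [0.73 0.27 0.32] open 0.0003
slide [-7.1 -1.6 83.2] rot [ 0.  -0.3  0.7]
```

```bash
python3 - <<'E'
from h import *
crop(camera("side"),240,295,50,40,15,"pics/s4.png")
crop(camera("top"),160,210,120,80,6,"pics/t4.png")
E
```

```text
(no output)
```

View pics/s4.png

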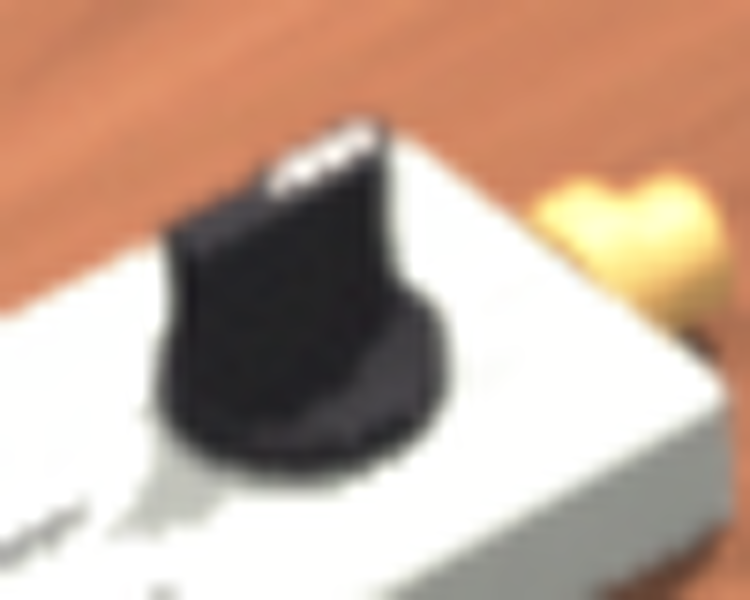

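View pics/t4.png

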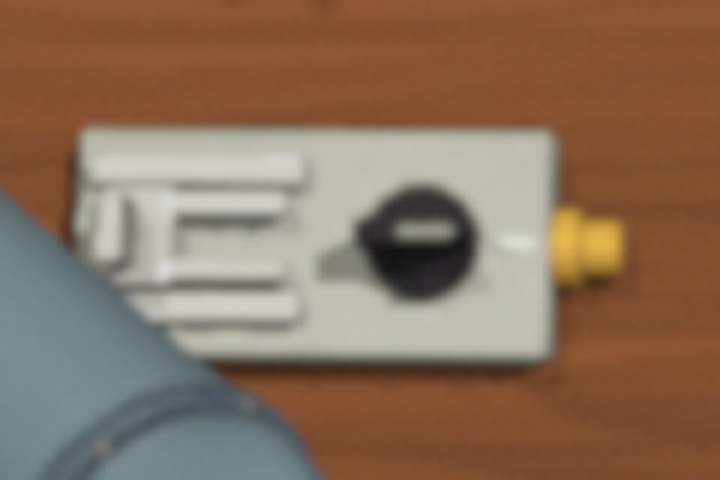

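The top view shows the bar lying along the block, with its stripe (crop 395–455, 230) towards the white mark. The lock is still drawn back. Next I lower behind the tab.

Call:
step_arm --targets '[{"slide":[-5,-2,25],"rot":[0,0,0],"claw":0},{"slide":[-5,-2,55],"rot":[0,0,0],"claw":0},{"slide":[-5,-2,75],"rot":[0,0,0],"claw":0},{"slide":[-5,-2,83],"rot":[0,0,0],"claw":0},{"slide":[-5,-2,83],"rot":[0,0,0],"claw":0}]'

```text
time_s: 6.15
ee_pos: [0.5533, 0.3926, 0.0571]
tcp_rot: [0.709, 0.705, -0.002, -0.0]
contact_force: [-1.1, 0.2, -0.1]
opening: 0.0002
```

Call:
step_arm --targets '[{"slide":[-8,0,0],"rot":[0,0,0],"claw":0},{"slide":[-16,0,0],"rot":[0,0,0],"claw":0},{"slide":[-24,0,0],"rot":[0,0,0],"claw":0},{"slide":[-32,0,0],"rot":[0,0,0],"claw":0},{"slide":[-40,0,0],"rot":[0,0,0],"claw":0}]'

```text
time_s: 6.57
ee_pos: [0.555, 0.3538, 0.0604]
tcp_rot: [0.709, 0.705, 0.001, 0.0]
contact_force: [0.2, 2.0, 1.8]
opening: -0.0001
```

```bash
bash g.sh .5535 .3265 .06 89.3
```

```text
t 6.5667 pos [0.555  0.3538 0.0604] yaw 89.73 F [0.16 1.98 1.84] open -0.0001
slide [-27.4  -1.4   0.4] rot [ 0.1 -0.1  0.4]
```

Call:
step_arm --targets '[{"slide":[-6,0,0],"rot":[0,0,0],"claw":0},{"slide":[-12,0,0],"rot":[0,0,0],"claw":0},{"slide":[-18,0,0],"rot":[0,0,0],"claw":0},{"slide":[-22,0,0],"rot":[0,0,0],"claw":0},{"slide":[-25,0,0],"rot":[0,0,0],"claw":0}]'

```text
time_s: 6.98
ee_pos: [0.5542, 0.3285, 0.0591]
tcp_rot: [0.709, 0.705, -0.0, 0.0]
contact_force: [0.5, 1.1, 1.5]
opening: 0.0
```

Call:
step_arm --targets '[{"slide":[-2,0,0],"rot":[0,0,0],"claw":0},{"slide":[-4,0,0],"rot":[0,0,0],"claw":0},{"slide":[-4,0,0],"rot":[0,0,0],"claw":0}]'

```text
time_s: 7.23
ee_pos: [0.5542, 0.3276, 0.0592]
tcp_rot: [0.708, 0.706, 0.002, -0.001]
contact_force: [2.7, 6.6, -2.5]
opening: -0.0
```

```bash
bash g.sh .5535 .3265 .06 89.3
```

```text
t 7.2333 pos [0.5542 0.3276 0.0592] yaw 89.82 F [ 2.7   6.57 -2.48] open -0.0
slide [-1.1 -0.7 -0.8] rot [ 0.1 -0.2  0.5]
```

Call:
step_arm --targets '[{"slide":[-2,0,0],"rot":[0,0,0],"claw":0},{"slide":[-4,0,0],"rot":[0,0,0],"claw":0},{"slide":[-4,0,0],"rot":[0,0,0],"claw":0}]'

```text
time_s: 7.48
ee_pos: [0.5542, 0.3276, 0.0593]
tcp_rot: [0.707, 0.707, 0.005, -0.003]
contact_force: [4.3, 14.6, -10.0]
opening: -0.0003
```

```bash
bash g.sh .5535 .3265 .06 89.3;python3 - <<'E'
from h import *
crop(camera("side"),200,270,110,90,7,"pics/s5.png")
E
```

```text
t 7.4833 pos [0.5542 0.3276 0.0593] yaw 89.94 F [ 4.27 14.58 -9.96] open -0.0003
slide [-1.  -0.7 -0.7] rot [ 0.2 -0.6  0.6]
```

View pics/s5.png

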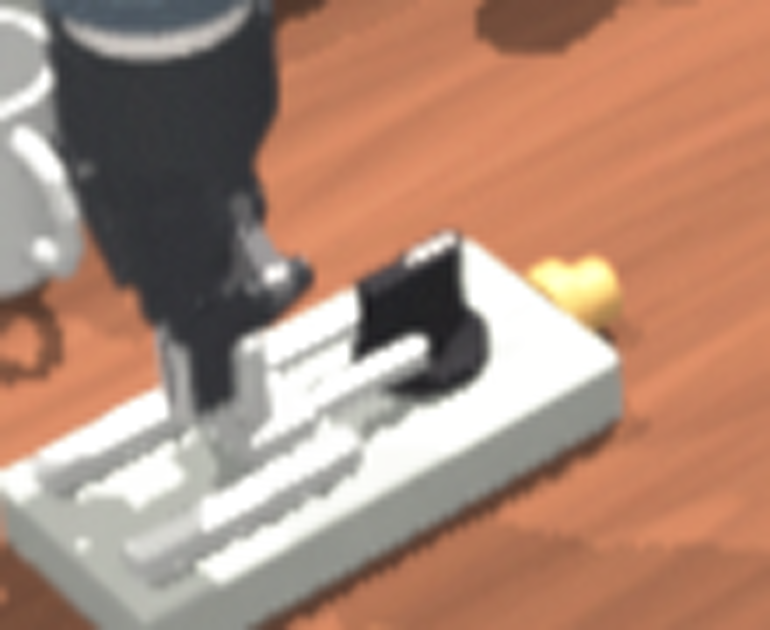

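Call:
step_arm --targets '[{"slide":[12,0,0],"rot":[0,0,0],"claw":0},{"slide":[18,0,-10],"rot":[0,0,0],"claw":0},{"slide":[18,0,-50],"rot":[0,0,0],"claw":0},{"slide":[18,0,-90],"rot":[0,0,7],"claw":20},{"slide":[18,0,-130],"rot":[0,0,14],"claw":60}]'

```text
time_s: 7.95
ee_pos: [0.5533, 0.3385, 0.1905]
tcp_rot: [0.791, 0.612, -0.001, -0.0]
contact_force: [0.6, 0.2, -0.3]
opening: 0.0233
```

Call:
step_arm --targets '[{"slide":[0,0,-40],"rot":[0,0,7],"claw":60},{"slide":[-15,0,-78],"rot":[0,0,14],"claw":60},{"slide":[-50,0,-100],"rot":[0,0,21],"claw":60},{"slide":[-88,0,-110],"rot":[0,0,28],"claw":60},{"slide":[-126,0,-120],"rot":[0,0,35],"claw":60}]'

```text
time_s: 8.37
ee_pos: [0.5225, 0.2159, 0.3112]
tcp_rot: [0.938, 0.346, 0.001, 0.0]
contact_force: [0.3, -0.9, -0.1]
opening: 0.0509
```

```bash
bash g.sh .558 -.1738 .31 -6.9;python3 - <<'E'
from h import *
crop(camera("top"),160,210,120,80,6,"pics/t6.png")
crop(camera("side"),200,270,110,90,7,"pics/s6.png")
E
```

```text
t 8.3667 pos [0.5225 0.2159 0.3112] yaw 40.47 F [ 0.29 -0.87 -0.08] open 0.0509
slide [-225.9  319.5    1.1] rot [ 0.  -0.1 47.4]
```

View pics/s6.png

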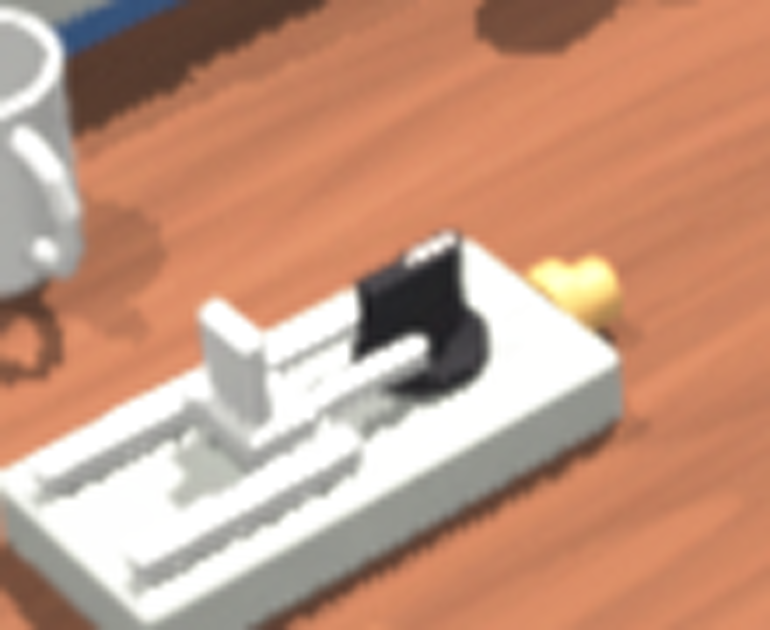

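View pics/t6.png

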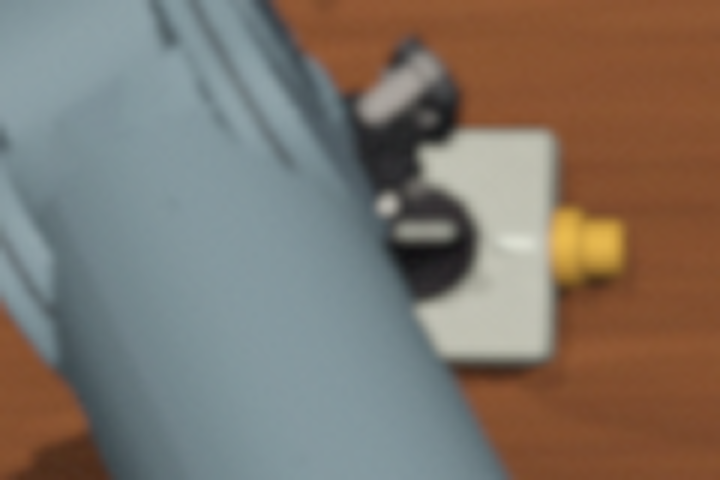

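```bash
python3 - <<'E'
from h import *
C=lambda x,y:(200+(x+.5)/7-.5,270+(y+.5)/7-.5)
print(onz("side",C(233,322),.089), onz("side",(190+192.5/7-.5,290+243.5/7-.5),.089))
E
```

```text
[0.5546973  0.30953542 0.089     ] [0.55406729 0.35693792 0.089     ]
```

Call:
step_arm --targets '[{"slide":[-23,33,0],"rot":[0,0,7],"claw":60},{"slide":[-46,66,0],"rot":[0,0,14],"claw":60},{"slide":[-69,99,0],"rot":[0,0,21],"claw":60},{"slide":[-92,132,0],"rot":[0,0,28],"claw":60},{"slide":[-115,165,0],"rot":[0,0,35],"claw":60}]'

```text
time_s: 8.88
ee_pos: [0.543, 0.0152, 0.3097]
tcp_rot: [0.999, 0.048, -0.0, 0.0]
contact_force: [0.5, 1.1, -0.0]
opening: 0.0514
```

```bash
bash g.sh .558 -.1738 .31 -6.9;python3 - <<'E'
from h import *
crop(camera("top"),355,185,95,95,6,"pics/t7.png")
E
```

```text
t 8.8833 pos [0.543  0.0152 0.3097] yaw 5.45 F [ 0.53  1.05 -0.03] open 0.0514
slide [ -3.1 189.5  -0.3] rot [ 0.   0.  12.4]
```

View pics/t7.png

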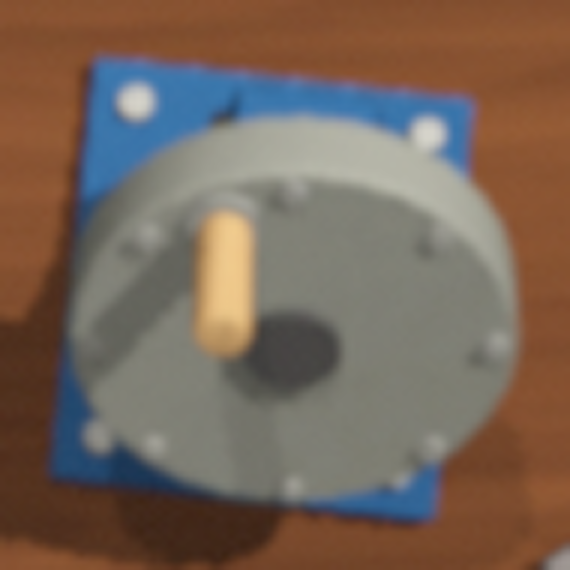

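```bash
python3 - <<'E'
from h import *
b=lambda *p:(355+(p[0]+.5)/6-.5,185+(p[1]+.5)/6-.5)
d=lambda *p:(320+(p[0]+.5)/5-.5,180+(p[1]+.5)/5-.5)
print(onz("top",b(294,343),.152))
# bolts in side: pairs
B=[(307,92),(386,160),(406,255),(358,328),(271,340),(196,272),(168,177),(222,100)]
import itertools
for i in range(4):
    m=(np.array(B[i])+B[i+4])/2; print(m,onz("side",d(*m),.152))
psi=np.radians(-6.9)
# face point -> intersect top ray of handle end with plane 62mm off the face
E
```

```text
[ 0.55197716 -0.20921083  0.152     ]
[289. 216.] [ 0.54368248 -0.19745939  0.152     ]
[291. 216.] [ 0.54289155 -0.19829452  0.152     ]
[287. 216.] [ 0.5444734  -0.19662426  0.152     ]
[290. 214.] [ 0.54481821 -0.19954739  0.152     ]
```

Call:
step_arm --targets '[{"slide":[-1,36,0],"rot":[0,0,6],"claw":60},{"slide":[-2,72,0],"rot":[0,0,12],"claw":60},{"slide":[-3,110,0],"rot":[0,0,12.4],"claw":60},{"slide":[-3,150,0],"rot":[0,0,12.4],"claw":60},{"slide":[-3,185,0],"rot":[0,0,12.4],"claw":60}]'

```text
time_s: 9.35
ee_pos: [0.5586, -0.1695, 0.3095]
tcp_rot: [0.998, -0.058, -0.0, 0.0]
contact_force: [0.9, -0.9, 0.9]
opening: 0.0511
```

```bash
bash g.sh .558 -.1738 .207 -6.9; python3 - <<'E'
from h import *
b=lambda *p:(355+(p[0]+.5)/6-.5,185+(p[1]+.5)/6-.5)
d=lambda *p:(320+(p[0]+.5)/5-.5,180+(p[1]+.5)/5-.5)
print(tri(d(289,215.5),b(294,343)))
crop(camera("side"),320,150,95,120,5,"pics/s8.png")
crop(camera("top"),355,185,95,95,6,"pics/t8.png")
E
```

```text
t 9.35 pos [ 0.5586 -0.1695  0.3095] yaw -6.62 F [ 0.91 -0.86  0.93] open 0.0511
slide [ -0.    4.3 102.5] rot [0.  0.1 0.3]
(array([ 0.55369794, -0.20994425,  0.14289966]), np.float64(0.0013161915757522978))
```

View pics/s8.png

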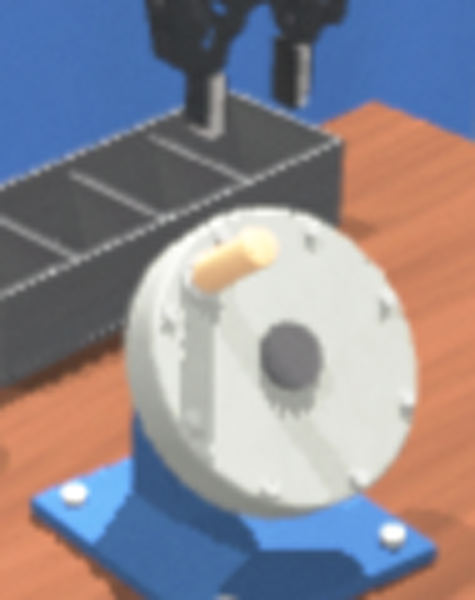

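View pics/t8.png

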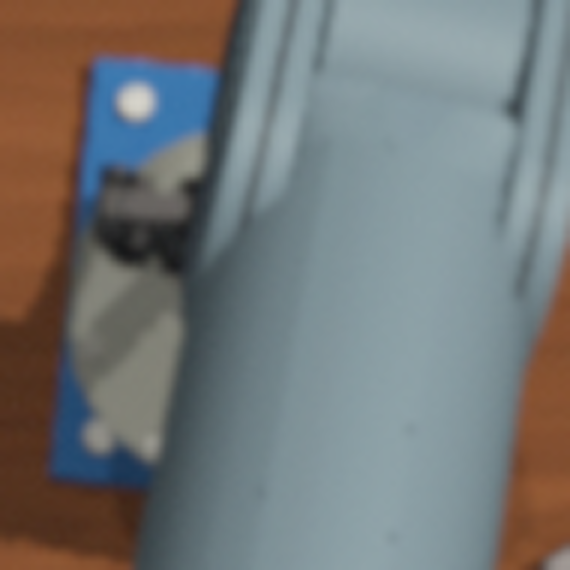

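Call:
step_arm --targets '[{"slide":[2,5,25],"rot":[0,0,0.3],"claw":60},{"slide":[2,5,60],"rot":[0,0,0.3],"claw":60},{"slide":[2,5,85],"rot":[0,0,0.3],"claw":60},{"slide":[2,5,100],"rot":[0,0,0.3],"claw":60},{"slide":[2,5,104],"rot":[0,0,0.3],"claw":60}]'

```text
time_s: 9.87
ee_pos: [0.5585, -0.171, 0.2022]
tcp_rot: [0.998, -0.06, -0.003, -0.001]
contact_force: [-0.6, -0.6, 0.1]
opening: 0.0513
```

```bash
bash g.sh .560 -.175 .206 -6.9; python3 - <<'E'
from h import *
crop(camera("side"),320,150,95,120,5,"pics/s9.png")
E
```

```text
t 9.8667 pos [ 0.5585 -0.171   0.2022] yaw -6.85 F [-0.59 -0.57  0.11] open 0.0513
slide [ 1.9  3.8 -3.8] rot [-0.1  0.4  0. ]
```

View pics/s9.png

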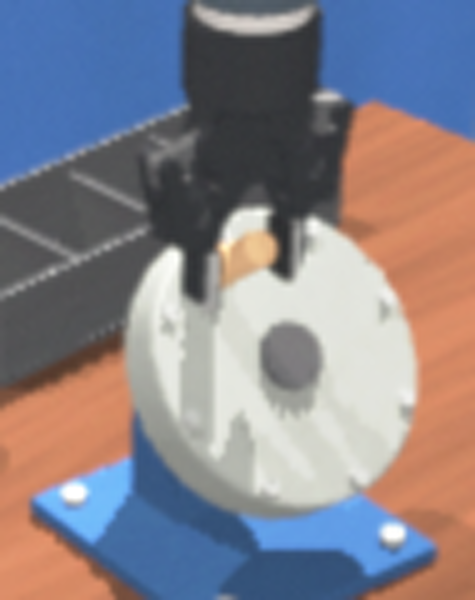

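The handle (crop 248,250) sits between the fingers, so I'm closing.

Call:
step_arm --targets '[{"slide":[1,2,-2],"rot":[0,0,0],"claw":30},{"slide":[1,2,-2],"rot":[0,0,0],"claw":0},{"slide":[1,2,-2],"rot":[0,0,0],"claw":0},{"slide":[1,2,-2],"rot":[0,0,0],"claw":0},{"slide":[1,2,-2],"rot":[0,0,0],"claw":0}]'

```text
time_s: 10.33
ee_pos: [0.5624, -0.1731, 0.209]
tcp_rot: [0.998, -0.06, 0.001, -0.001]
contact_force: [-1.9, 4.9, 5.3]
opening: 0.0206
```

```bash
bash g.sh .560 -.175 .206 -6.9; python3 - <<'E'
from h import *
crop(camera("side"),320,150,95,120,5,"pics/s10.png")
E
```

```text
t 10.3333 pos [ 0.5624 -0.1731  0.209 ] yaw -6.88 F [-1.92  4.91  5.31] open 0.0206
slide [-2.1  2.2  3. ] rot [-0.1 -0.1  0. ]
```

View pics/s10.png

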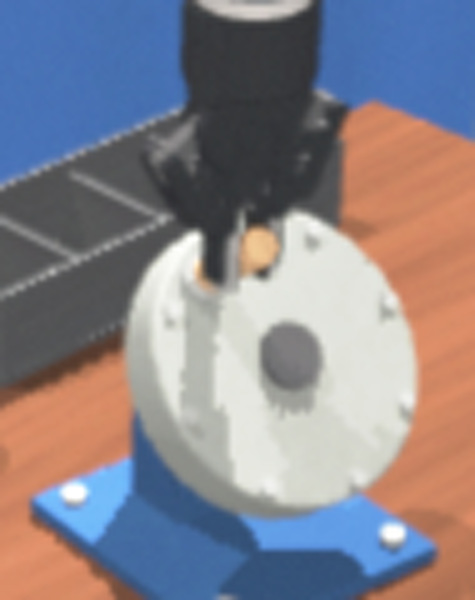

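```bash
cat > arc.py <<'E'
import numpy as np,sys
q0,dq,n=map(float,sys.argv[1:4])
f=lambda q:70*np.array([.643*np.cos(q),-np.sin(q),-.766*np.cos(q)])
for c in range(int(n)):
    qs=np.radians(q0+dq*5*c)
    print(round(q0+dq*5*c,1),[ [float(v) for v in (f(qs+np.radians(dq)*(i+1))-f(qs)).round(1)] for i in range(5)])
E
python3 arc.py 32 2.5 15
```

```text
32.0 [[-1.1, -2.6, 1.3], [-2.2, -5.0, 2.6], [-3.4, -7.4, 4.1], [-4.7, -9.7, 5.6], [-6.1, -12.0, 7.2]]
44.5 [[-1.4, -2.1, 1.7], [-2.9, -4.2, 3.4], [-4.4, -6.1, 5.2], [-6.0, -7.9, 7.1], [-7.6, -9.6, 9.0]]
57.0 [[-1.7, -1.6, 2.0], [-3.4, -3.1, 4.0], [-5.1, -4.5, 6.1], [-6.9, -5.7, 8.3], [-8.8, -6.9, 10.4]]
69.5 [[-1.9, -1.0, 2.2], [-3.7, -1.9, 4.4], [-5.6, -2.6, 6.7], [-7.6, -3.3, 9.0], [-9.5, -3.8, 11.3]]
82.0 [[-2.0, -0.4, 2.3], [-3.9, -0.6, 4.7], [-5.9, -0.7, 7.0], [-7.8, -0.6, 9.3], [-9.8, -0.5, 11.7]]
94.5 [[-2.0, 0.3, 2.3], [-3.9, 0.7, 4.6], [-5.8, 1.3, 6.9], [-7.7, 2.0, 9.2], [-9.6, 2.8, 11.5]]
107.0 [[-1.9, 1.0, 2.2], [-3.7, 2.0, 4.4], [-5.5, 3.2, 6.6], [-7.3, 4.6, 8.7], [-9.0, 6.0, 10.7]]
119.5 [[-1.7, 1.6, 2.0], [-3.3, 3.2, 4.0], [-4.9, 5.0, 5.9], [-6.5, 6.9, 7.7], [-8.0, 8.9, 9.5]]
132.0 [[-1.4, 2.1, 1.7], [-2.8, 4.3, 3.3], [-4.1, 6.6, 4.9], [-5.4, 8.9, 6.4], [-6.5, 11.4, 7.8]]
144.5 [[-1.1, 2.5, 1.3], [-2.1, 5.1, 2.5], [-3.1, 7.8, 3.7], [-4.0, 10.5, 4.7], [-4.8, 13.3, 5.7]]
157.0 [[-0.7, 2.8, 0.9], [-1.4, 5.7, 1.6], [-1.9, 8.6, 2.3], [-2.4, 11.6, 2.9], [-2.8, 14.6, 3.4]]
169.5 [[-0.3, 3.0, 0.4], [-0.5, 6.0, 0.7], [-0.7, 9.1, 0.8], [-0.8, 12.1, 0.9], [-0.7, 15.2, 0.9]]
182.0 [[0.1, 3.0, -0.1], [0.3, 6.1, -0.4], [0.6, 9.1, -0.7], [1.0, 12.1, -1.1], [1.4, 15.1, -1.7]]
194.5 [[0.5, 2.9, -0.6], [1.1, 5.8, -1.4], [1.8, 8.7, -2.2], [2.6, 11.5, -3.1], [3.5, 14.3, -4.1]]
207.0 [[0.9, 2.7, -1.1], [1.9, 5.3, -2.3], [3.0, 7.9, -3.6], [4.2, 10.3, -5.0], [5.4, 12.7, -6.4]]
```

Call:
step_arm --targets '[{"slide":[-1,-2.5,1.5],"rot":[0,0,0],"claw":0},{"slide":[-2,-5,2.5],"rot":[0,0,0],"claw":0},{"slide":[-3.5,-7.5,4],"rot":[0,0,0],"claw":0},{"slide":[-4.5,-9.5,5.5],"rot":[0,0,0],"claw":0},{"slide":[-6,-12,7],"rot":[0,0,0],"claw":0}]'

```text
time_s: 10.8
ee_pos: [0.5588, -0.1616, 0.2029]
tcp_rot: [0.998, -0.06, 0.002, -0.0]
contact_force: [-1.4, 3.1, 8.2]
opening: 0.0206
```

Call:
step_arm --targets '[{"slide":[-1.5,-2,1.5],"rot":[0,0,0],"claw":0},{"slide":[-3,-4,3.5],"rot":[0,0,0],"claw":0},{"slide":[-4.5,-6,5],"rot":[0,0,0],"claw":0},{"slide":[-6,-8,7],"rot":[0,0,0],"claw":0},{"slide":[-7.5,-9.5,9],"rot":[0,0,0],"claw":0}]'

```text
time_s: 11.22
ee_pos: [0.5525, -0.1498, 0.1937]
tcp_rot: [0.998, -0.06, 0.002, -0.001]
contact_force: [-2.3, 7.2, 10.2]
opening: 0.0205
```

Call:
step_arm --targets '[{"slide":[-1.5,-1.5,2],"rot":[0,0,0],"claw":0},{"slide":[-3.5,-3,4],"rot":[0,0,0],"claw":0},{"slide":[-5,-4.5,6],"rot":[0,0,0],"claw":0},{"slide":[-7,-5.5,8.5],"rot":[0,0,0],"claw":0},{"slide":[-9,-7,10.5],"rot":[0,0,0],"claw":0}]'

```text
time_s: 11.63
ee_pos: [0.5443, -0.1408, 0.1828]
tcp_rot: [0.998, -0.06, 0.002, -0.001]
contact_force: [-0.6, 7.3, 6.7]
opening: 0.0206
```

Call:
step_arm --targets '[{"slide":[-2,-1,2],"rot":[0,0,0],"claw":0},{"slide":[-3.5,-2,4.5],"rot":[0,0,0],"claw":0},{"slide":[-5.5,-2.5,6.5],"rot":[0,0,0],"claw":0},{"slide":[-7.5,-3.5,9],"rot":[0,0,0],"claw":0},{"slide":[-9.5,-4,11.5],"rot":[0,0,0],"claw":0}]'

```text
time_s: 12.05
ee_pos: [0.5349, -0.1354, 0.1708]
tcp_rot: [0.998, -0.059, 0.001, -0.002]
contact_force: [-1.0, 9.3, 6.1]
opening: 0.0203
```

Call:
step_arm --targets '[{"slide":[-2,-0.5,2.5],"rot":[0,0,0],"claw":0},{"slide":[-4,-0.5,4.5],"rot":[0,0,0],"claw":0},{"slide":[-6,-0.5,7],"rot":[0,0,0],"claw":0},{"slide":[-8,-0.5,9.5],"rot":[0,0,0],"claw":0},{"slide":[-10,-0.5,11.5],"rot":[0,0,0],"claw":0}]'

```text
time_s: 12.47
ee_pos: [0.5249, -0.1335, 0.1588]
tcp_rot: [0.998, -0.059, 0.001, -0.002]
contact_force: [0.5, 9.7, 2.4]
opening: 0.0203
```

```bash
cat > fit.py <<'E'
from h import *
np.set_printoptions(precision=2,suppress=True)
D=np.array(eval(open("log.txt").read()))
psi=np.radians(-6.9); c,s=np.cos(psi),np.sin(psi)
M=np.array([[c,s,0],[-s,c,0],[0,0,1]]) # world->stand
es=np.array([.643,0,.766]);ey=np.array([0,1,0]);n=np.array([-.766,0,.643])
P=D[:,:3]@M.T;F=D[:,3:6]@M.T
u=P@es;v=P@ey
from scipy.optimize import least_squares
r=least_squares(lambda x:np.hypot(u-x[0],v-x[1])-.07,[u.mean(),v.mean()-.0])
if len(D)<6:
    q0=np.radians(32); r.x=np.array([u[0]-.07*np.cos(q0),v[0]-.07*np.sin(q0)])
q=np.arctan2(v-r.x[1],u-r.x[0])
t=-np.sin(q)[:,None]*es+np.cos(q)[:,None]*ey; rad=np.cos(q)[:,None]*es+np.sin(q)[:,None]*ey
print("centre",r.x,"rms mm",1e3*np.sqrt(np.mean(r.fun**2)))
Ft=-(F*t).sum(1)
print("q",np.degrees(q)); print("Ft(push)",Ft); print("Fr",(F*rad).sum(1)); print("Fn",F@n); print("n pos",P@n*1e3)
E
cat > log.txt <<'E'
[[.5624,-.1731,.209,-1.9,4.9,5.3],
[.5588,-.1616,.2029,-1.4,3.1,8.2],
[.5525,-.1498,.1937,-2.3,7.2,10.2]]
E
bash g.sh 0 0 0 0; python3 fit.py
```

```text
t 12.4667 pos [ 0.5249 -0.1335  0.1588] yaw -6.8 F [0.45 9.72 2.42] open 0.0203
slide [-537.3  -69.9  158.2] rot [-0.2 -0.1 -6.8]
centre [ 0.47 -0.14] rms mm 0.01381273624367801
q [32.   43.03 56.2 ]
Ft(push) [-2.62  1.39  0.99]
Fr [4.55 5.75 8.93]
Fn [5.3  6.62 8.97]
n pos [-309.22 -309.35 -309.39]
```

Call:
step_arm --targets '[{"slide":[-2,0.5,2.5],"rot":[0,0,0],"claw":0},{"slide":[-4,0.5,4.5],"rot":[0,0,0],"claw":0},{"slide":[-6,1,7],"rot":[0,0,0],"claw":0},{"slide":[-7.5,2,9],"rot":[0,0,0],"claw":0},{"slide":[-9.5,3,11.5],"rot":[0,0,0],"claw":0}]'

```text
time_s: 12.88
ee_pos: [0.5147, -0.1351, 0.147]
tcp_rot: [0.998, -0.059, 0.0, -0.002]
contact_force: [-0.5, 9.6, 1.7]
opening: 0.0205
```

Call:
step_arm --targets '[{"slide":[-2,1,2],"rot":[0,0,0],"claw":0},{"slide":[-3.5,2,4.5],"rot":[0,0,0],"claw":0},{"slide":[-5.5,3,6.5],"rot":[0,0,0],"claw":0},{"slide":[-7.5,4.5,8.5],"rot":[0,0,0],"claw":0},{"slide":[-9,6,10.5],"rot":[0,0,0],"claw":0}]'

```text
time_s: 13.3
ee_pos: [0.5048, -0.1401, 0.1361]
tcp_rot: [0.998, -0.059, 0.0, -0.002]
contact_force: [-1.4, 9.1, -0.7]
opening: 0.0203
```

Call:
step_arm --targets '[{"slide":[-1.5,1.5,2],"rot":[0,0,0],"claw":0},{"slide":[-3.5,3,4],"rot":[0,0,0],"claw":0},{"slide":[-5,5,6],"rot":[0,0,0],"claw":0},{"slide":[-6.5,7,7.5],"rot":[0,0,0],"claw":0},{"slide":[-8,9,9.5],"rot":[0,0,0],"claw":0}]'

```text
time_s: 13.72
ee_pos: [0.4956, -0.1483, 0.1264]
tcp_rot: [0.998, -0.059, -0.0, -0.002]
contact_force: [-1.2, 8.1, -1.4]
opening: 0.0202
```

```bash
bash g.sh 0 0 0 0
```

```text
t 13.7167 pos [ 0.4956 -0.1483  0.1264] yaw -6.79 F [-1.18  8.15 -1.4 ] open 0.0202
slide [-509.6  -88.2  127. ] rot [-0.2  0.  -6.8]
```

```bash
cat > log.txt <<'E'
[[.5624,-.1731,.209,-1.9,4.9,5.3],
[.5588,-.1616,.2029,-1.4,3.1,8.2],
[.5525,-.1498,.1937,-2.3,7.2,10.2],
[.5443,-.1408,.1828,-.6,7.3,6.7],
[.5349,-.1354,.1708,-1,9.3,6.1],
[.5249,-.1335,.1588,.5,9.7,2.4],
[.5147,-.1351,.147,-.5,9.6,1.7],
[.5048,-.1401,.1361,-1.4,9.1,-.7],
[.4956,-.1483,.1264,-1.2,8.1,-1.4],
]
E
python3 fit.py
```

```text
centre [ 0.47 -0.14] rms mm 0.03715098411063309
q [ 30.03  41.1   54.43  67.82  81.08  93.99 106.86 119.61 132.48]
Ft(push) [-2.78  1.19  0.71  1.17  1.86  2.08  2.98  2.53  3.52]
Fr [4.46 5.79 8.96 8.22 9.52 9.57 8.99 8.76 7.49]
Fn [5.3  6.62 8.97 5.44 5.54 2.06 2.36 1.45 0.76]
n pos [-309.22 -309.35 -309.39 -309.33 -309.4  -309.34 -309.32 -309.26 -309.25]
```

Call:
step_arm --targets '[{"slide":[-1.5,2,1.5],"rot":[0,0,0],"claw":0},{"slide":[-3,4.5,3.5],"rot":[0,0,0],"claw":0},{"slide":[-4,6.5,5],"rot":[0,0,0],"claw":0},{"slide":[-5.5,9,6.5],"rot":[0,0,0],"claw":0},{"slide":[-6.5,11.5,8],"rot":[0,0,0],"claw":0}]'

```text
time_s: 14.13
ee_pos: [0.4874, -0.1595, 0.1184]
tcp_rot: [0.998, -0.06, -0.0, -0.001]
contact_force: [-2.8, 7.5, -0.1]
opening: 0.0207
```

Call:
step_arm --targets '[{"slide":[-1,2.5,1.5],"rot":[0,0,0],"claw":0},{"slide":[-2,5,2.5],"rot":[0,0,0],"claw":0},{"slide":[-3,8,3.5],"rot":[0,0,0],"claw":0},{"slide":[-4,10.5,4.5],"rot":[0,0,0],"claw":0},{"slide":[-5,13.5,5.5],"rot":[0,0,0],"claw":0}]'

```text
time_s: 14.55
ee_pos: [0.481, -0.1725, 0.1129]
tcp_rot: [0.998, -0.06, -0.0, -0.001]
contact_force: [0.5, 6.8, -2.0]
opening: 0.0205
```

Call:
step_arm --targets '[{"slide":[-0.5,3,1],"rot":[0,0,0],"claw":0},{"slide":[-1.5,5.5,1.5],"rot":[0,0,0],"claw":0},{"slide":[-2,8.5,2.5],"rot":[0,0,0],"claw":0},{"slide":[-2.5,11.5,3],"rot":[0,0,0],"claw":0},{"slide":[-3,14.5,3.5],"rot":[0,0,0],"claw":0}]'

```text
time_s: 14.97
ee_pos: [0.4765, -0.187, 0.1097]
tcp_rot: [0.998, -0.06, 0.0, -0.001]
contact_force: [-0.9, 6.9, 1.0]
opening: 0.0206
```

Call:
step_arm --targets '[{"slide":[-0.5,3,0.5],"rot":[0,0,0],"claw":0},{"slide":[-0.5,6,0.5],"rot":[0,0,0],"claw":0},{"slide":[-0.5,9,1],"rot":[0,0,0],"claw":0},{"slide":[-1,12,1],"rot":[0,0,0],"claw":0},{"slide":[-1,15,1],"rot":[0,0,0],"claw":0}]'

```text
time_s: 15.38
ee_pos: [0.4742, -0.2017, 0.1091]
tcp_rot: [0.998, -0.06, 0.0, -0.001]
contact_force: [0.0, 7.4, 4.4]
opening: 0.02
```

```bash
bash g.sh 0 0 0 0
```

```text
t 15.3833 pos [ 0.4742 -0.2017  0.1091] yaw -6.84 F [0.02 7.38 4.37] open 0.02
slide [-494.9 -143.5  109.1] rot [-0.1 -0.1 -6.8]
```

Call:
step_arm --targets '[{"slide":[0,3,0],"rot":[0,0,0],"claw":0},{"slide":[0.5,6,-0.5],"rot":[0,0,0],"claw":0},{"slide":[0.5,9,-0.5],"rot":[0,0,0],"claw":0},{"slide":[1,12,-1],"rot":[0,0,0],"claw":0},{"slide":[1.5,15,-1.5],"rot":[0,0,0],"claw":0}]'

```text
time_s: 15.8
ee_pos: [0.4739, -0.2162, 0.1109]
tcp_rot: [0.998, -0.059, 0.0, -0.002]
contact_force: [-2.6, 9.5, 8.2]
opening: 0.0199
```

Call:
step_arm --targets '[{"slide":[0.5,3,-0.5],"rot":[0,0,0],"claw":0},{"slide":[1,6,-1.5],"rot":[0,0,0],"claw":0},{"slide":[2,8.5,-2],"rot":[0,0,0],"claw":0},{"slide":[2.5,11.5,-3],"rot":[0,0,0],"claw":0},{"slide":[3.5,14.5,-4],"rot":[0,0,0],"claw":0}]'

```text
time_s: 16.22
ee_pos: [0.4755, -0.2299, 0.1148]
tcp_rot: [0.998, -0.059, -0.0, -0.002]
contact_force: [-4.0, 13.0, 8.9]
opening: 0.0204
```

Call:
step_arm --targets '[{"slide":[1,2.5,-1],"rot":[0,0,0],"claw":0},{"slide":[2,5.5,-2.5],"rot":[0,0,0],"claw":0},{"slide":[3,8,-3.5],"rot":[0,0,0],"claw":0},{"slide":[4,10.5,-5],"rot":[0,0,0],"claw":0},{"slide":[5.5,12.5,-6.5],"rot":[0,0,0],"claw":0}]'

```text
time_s: 16.63
ee_pos: [0.4789, -0.2424, 0.1209]
tcp_rot: [0.998, -0.059, -0.001, -0.003]
contact_force: [-3.1, 12.6, 4.5]
opening: 0.0206
```

```bash
bash g.sh 0 0 0 0
```

```text
t 16.6333 pos [ 0.4789 -0.2424  0.1209] yaw -6.77 F [-3.06 12.63  4.51] open 0.0206
slide [-503.9 -183.6  122.8] rot [-0.3  0.1 -6.8]
```

```bash
cat > log.txt <<'E'
[[.5624,-.1731,.209,-1.9,4.9,5.3],
[.5588,-.1616,.2029,-1.4,3.1,8.2],
[.5525,-.1498,.1937,-2.3,7.2,10.2],
[.5443,-.1408,.1828,-.6,7.3,6.7],
[.5349,-.1354,.1708,-1,9.3,6.1],
[.5249,-.1335,.1588,.5,9.7,2.4],
[.5147,-.1351,.147,-.5,9.6,1.7],
[.5048,-.1401,.1361,-1.4,9.1,-.7],
[.4956,-.1483,.1264,-1.2,8.1,-1.4],
[.4874,-.1595,.1184,-2.8,7.5,-.1],
[.481,-.1725,.1129,.5,6.8,-2],
[.4765,-.187,.1097,-.9,6.9,1],
[.4742,-.2017,.1091,0,7.4,4.4],
[.4739,-.2162,.1109,-2.6,9.5,8.2],
[.4755,-.2299,.1148,-4,13,8.9],
[.4789,-.2424,.1209,-3.1,12.6,4.5],
]
E
cat >> fit.py <<'E'
k=slice(2,None)
def model(x,q): return x[0]+x[1]*np.sin(q-x[2])  # zero resist offset at q=x[2]: slug lowest
for nm,sel in (("all",slice(2,None)),("even",slice(2,None,2)),("odd",slice(3,None,2))):
    s=least_squares(lambda x:np.r_[model(x,q[sel])-Ft[sel],(x[0]-5.14)/.4,(x[1]-4.15)/.35],[5.1,4.1,2.],)
    J=s.jac; cov=np.linalg.inv(J.T@J)
    print(nm,"A,B,lowest q deg",s.x[0],s.x[1],np.degrees(s.x[2]),"+-",np.degrees(np.sqrt(cov[2,2])),"res",s.fun[:-2])
A=np.c_[np.ones(len(q)),np.sin(q),np.cos(q)][k]
x=np.linalg.lstsq(A,Ft[k],rcond=None)[0]; print("free fit A",x[0],"B",np.hypot(*x[1:]),"low q",np.degrees(np.arctan2(-x[2],x[1])))
E
python3 fit.py
```

```text
centre [ 0.47 -0.14] rms mm 0.08744394610635398
q [  30.01   41.07   54.38   67.76   81.01   93.92  106.78  119.53  132.41
  145.56  158.29  171.02 -176.77 -164.8  -153.07 -141.36]
Ft(push) [-2.78  1.19  0.7   1.16  1.85  2.07  2.96  2.51  3.51  4.48  5.68  6.61
  7.18  7.78  9.6   9.17]
Fr [ 4.46  5.79  8.96  8.23  9.52  9.57  9.    8.77  7.49  6.04  4.13  1.39
 -3.21 -6.14 -8.53 -7.97]
Fn [ 5.3   6.62  8.97  5.44  5.54  2.06  2.36  1.45  0.76  2.76 -1.04  1.96
  3.51  8.12  9.96  6.41]
n pos [-309.22 -309.35 -309.39 -309.33 -309.4  -309.34 -309.32 -309.26 -309.25
 -309.19 -309.06 -309.03 -309.02 -308.97 -308.94 -308.75]
all A,B,lowest q deg 5.23267354139439 4.155180139749099 151.7580468935628 +- 7.673404541449526 res [ 0.41 -0.06 -0.54 -0.35 -0.67  0.5   0.35  0.3   0.02 -0.    0.22  0.31
 -0.96 -0.12]
even A,B,lowest q deg 5.201980812633378 4.166379187635516 148.53581502459966 +- 9.472479858238676 res [ 0.34 -0.5  -0.54  0.54  0.22  0.4  -0.85]
odd A,B,lowest q deg 5.196392216209705 4.137566184205664 153.88118837039613 +- 9.724415346946929 res [-0.09 -0.45  0.35  0.12 -0.19  0.15 -0.23]
free fit A 5.477086456963397 B 4.249436623508252 low q 155.84891205750338
```

```bash
python3 arc.py 219.5 -2.5 7
```

```text
219.5 [[-1.2, -2.4, 1.4], [-2.4, -4.9, 2.8], [-3.4, -7.4, 4.1], [-4.4, -10.1, 5.3], [-5.4, -12.7, 6.4]]
207.0 [[-0.9, -2.8, 1.0], [-1.6, -5.6, 1.9], [-2.3, -8.4, 2.8], [-2.9, -11.3, 3.5], [-3.5, -14.3, 4.1]]
194.5 [[-0.5, -3.0, 0.5], [-0.8, -6.0, 1.0], [-1.1, -9.0, 1.3], [-1.3, -12.0, 1.5], [-1.4, -15.1, 1.7]]
182.0 [[-0.0, -3.1, 0.0], [0.0, -6.1, -0.0], [0.2, -9.2, -0.2], [0.4, -12.2, -0.5], [0.7, -15.2, -0.9]]
169.5 [[0.4, -3.0, -0.5], [0.9, -6.0, -1.1], [1.4, -8.9, -1.7], [2.1, -11.8, -2.5], [2.8, -14.6, -3.4]]
157.0 [[0.8, -2.8, -1.0], [1.7, -5.5, -2.0], [2.6, -8.2, -3.2], [3.7, -10.8, -4.4], [4.8, -13.3, -5.7]]
144.5 [[1.2, -2.4, -1.4], [2.4, -4.8, -2.9], [3.7, -7.1, -4.4], [5.1, -9.3, -6.1], [6.5, -11.4, -7.8]]
```

Call:
step_arm --targets '[{"slide":[-1,-2.5,1.5],"rot":[0,0,0],"claw":0},{"slide":[-2.5,-5,3],"rot":[0,0,0],"claw":0},{"slide":[-3.5,-7.5,4],"rot":[0,0,0],"claw":0},{"slide":[-4.5,-10,5.5],"rot":[0,0,0],"claw":0},{"slide":[-5.5,-12.5,6.5],"rot":[0,0,0],"claw":0}]'

```text
time_s: 17.05
ee_pos: [0.4763, -0.2333, 0.1162]
tcp_rot: [0.998, -0.06, 0.002, 0.0]
contact_force: [-3.5, 3.8, 15.2]
opening: 0.0205
```

Call:
step_arm --targets '[{"slide":[-1,-3,1],"rot":[0,0,0],"claw":0},{"slide":[-1.5,-5.5,2],"rot":[0,0,0],"claw":0},{"slide":[-2.5,-8.5,3],"rot":[0,0,0],"claw":0},{"slide":[-3,-11.5,3.5],"rot":[0,0,0],"claw":0},{"slide":[-3.5,-14.5,4],"rot":[0,0,0],"claw":0}]'

```text
time_s: 17.47
ee_pos: [0.4742, -0.2199, 0.1118]
tcp_rot: [0.998, -0.061, 0.002, 0.001]
contact_force: [-3.1, -0.6, 8.3]
opening: 0.02
```

Call:
step_arm --targets '[{"slide":[-0.5,-3,0.5],"rot":[0,0,0],"claw":0},{"slide":[-1,-6,1],"rot":[0,0,0],"claw":0},{"slide":[-1,-9,1.5],"rot":[0,0,0],"claw":0},{"slide":[-1.5,-12,1.5],"rot":[0,0,0],"claw":0},{"slide":[-1.5,-15,1.5],"rot":[0,0,0],"claw":0}]'

```text
time_s: 17.88
ee_pos: [0.474, -0.2052, 0.1094]
tcp_rot: [0.998, -0.061, 0.001, 0.001]
contact_force: [-2.1, -2.3, 2.4]
opening: 0.0206
```

Call:
step_arm --targets '[{"slide":[0,-3,0],"rot":[0,0,0],"claw":0},{"slide":[0,-6,0],"rot":[0,0,0],"claw":0},{"slide":[0,-9,0],"rot":[0,0,0],"claw":0},{"slide":[0.5,-12,-0.5],"rot":[0,0,0],"claw":0},{"slide":[0.5,-15,-1],"rot":[0,0,0],"claw":0}]'

```text
time_s: 18.3
ee_pos: [0.4759, -0.1895, 0.1094]
tcp_rot: [0.998, -0.061, 0.0, 0.0]
contact_force: [0.1, -3.8, -0.3]
opening: 0.0205
```

Call:
step_arm --targets '[{"slide":[0.5,-3,-0.5],"rot":[0,0,0],"claw":0},{"slide":[1,-6,-1],"rot":[0,0,0],"claw":0},{"slide":[1.5,-9,-1.5],"rot":[0,0,0],"claw":0},{"slide":[2,-12,-2.5],"rot":[0,0,0],"claw":0},{"slide":[3,-14.5,-3.5],"rot":[0,0,0],"claw":0}]'

```text
time_s: 18.72
ee_pos: [0.4802, -0.1744, 0.1123]
tcp_rot: [0.998, -0.061, -0.0, -0.0]
contact_force: [0.9, -4.0, -3.5]
opening: 0.0202
```

Call:
step_arm --targets '[{"slide":[1,-3,-1],"rot":[0,0,0],"claw":0},{"slide":[1.5,-5.5,-2],"rot":[0,0,0],"claw":0},{"slide":[2.5,-8,-3],"rot":[0,0,0],"claw":0},{"slide":[3.5,-11,-4.5],"rot":[0,0,0],"claw":0},{"slide":[5,-13.5,-5.5],"rot":[0,0,0],"claw":0}]'

```text
time_s: 19.13
ee_pos: [0.4864, -0.161, 0.1176]
tcp_rot: [0.998, -0.06, -0.001, -0.0]
contact_force: [-1.1, -2.1, -8.0]
opening: 0.0205
```

Call:
step_arm --targets '[{"slide":[1,-2.5,-1.5],"rot":[0,0,0],"claw":0},{"slide":[2.5,-5,-3],"rot":[0,0,0],"claw":0},{"slide":[3.5,-7,-4.5],"rot":[0,0,0],"claw":0},{"slide":[5,-9.5,-6],"rot":[0,0,0],"claw":0},{"slide":[6.5,-11.5,-8],"rot":[0,0,0],"claw":0}]'

```text
time_s: 19.55
ee_pos: [0.4942, -0.1498, 0.1255]
tcp_rot: [0.998, -0.06, -0.001, -0.001]
contact_force: [3.7, 4.7, -19.7]
opening: 0.0204
```

```bash
cat > log2.txt <<'E'
[[.4763,-.2333,.1162,-3.5,3.8,15.2],
[.4742,-.2199,.1118,-3.1,-.6,8.3],
[.474,-.2052,.1094,-2.1,-2.3,2.4],
[.4759,-.1895,.1094,.1,-3.8,-.3],
[.4802,-.1744,.1123,.9,-4,-3.5],
[.4864,-.161,.1176,-1.1,-2.1,-8],
[.4942,-.1498,.1255,3.7,4.7,-19.7],
]
E
cat > fit2.py <<'E'
exec(open("fit.py").read().split("k=slice")[0])
D2=np.array(eval(open("log2.txt").read()))
P2=D2[:,:3]@M.T;F2=D2[:,3:6]@M.T
q2=np.arctan2(P2@ey-r.x[1],P2@es-r.x[0])
t2=-np.sin(q2)[:,None]*es+np.cos(q2)[:,None]*ey
G=-(F2*t2).sum(1); rad2=np.cos(q2)[:,None]*es+np.sin(q2)[:,None]*ey
print("back q",np.degrees(q2),"Ft",G,"Fr",(F2*rad2).sum(1),"Fn",F2@n)
qq=np.r_[q[2:],q2[1:]];ff=np.r_[Ft[2:],G[1:]];dd=np.r_[np.ones(len(q)-2),-np.ones(len(q2)-1)]
A=np.c_[dd,np.sin(qq),np.cos(qq)]
x,_,_,_=np.linalg.lstsq(A,ff,rcond=None);print("A",x[0],"B",np.hypot(*x[1:]),"low q",np.degrees(np.arctan2(-x[2],x[1])),"res",ff-A@x)
A=np.c_[dd,np.ones(len(dd)),np.sin(qq),np.cos(qq)]
x,_,_,_=np.linalg.lstsq(A,ff,rcond=None);print("with bias",x[1],"A",x[0],"B",np.hypot(*x[2:]),"low q",np.degrees(np.arctan2(-x[3],x[2])),"res",ff-A@x)
E
python3 fit2.py
```

```text
centre [ 0.47 -0.14] rms mm 0.08744394610635398
q [  30.01   41.07   54.38   67.76   81.01   93.92  106.78  119.53  132.41
  145.56  158.29  171.02 -176.77 -164.8  -153.07 -141.36]
Ft(push) [-2.78  1.19  0.7   1.16  1.85  2.07  2.96  2.51  3.51  4.48  5.68  6.61
  7.18  7.78  9.6   9.17]
Fr [ 4.46  5.79  8.96  8.23  9.52  9.57  9.    8.77  7.49  6.04  4.13  1.39
 -3.21 -6.14 -8.53 -7.97]
Fn [ 5.3   6.62  8.97  5.44  5.54  2.06  2.36  1.45  0.76  2.76 -1.04  1.96
  3.51  8.12  9.96  6.41]
n pos [-309.22 -309.35 -309.39 -309.33 -309.4  -309.34 -309.32 -309.26 -309.25
 -309.19 -309.06 -309.03 -309.02 -308.97 -308.94 -308.75]
back q [-150.   -161.68 -173.89  173.14  160.05  147.18  134.21] Ft [-1.66 -2.31 -2.59 -3.72 -4.24 -5.48 -5.82] Fr [-9.57 -3.9  -0.4  -0.58  0.37  4.4  12.79] Fn [ 12.78   7.64   2.93  -0.62  -3.3   -4.5  -15.05]
A 5.163115199254842 B 4.106098724721118 low q 149.9220063094396 res [-0.37  0.06  0.52  0.31  0.61 -0.57 -0.42 -0.37 -0.08 -0.04 -0.24 -0.3
  0.99  0.18 -0.22  0.15 -0.17  0.2  -0.12  0.46]
with bias 0.2602673425963753 A 5.118007386723285 B 4.152520283933874 low q 154.06364846327074 res [-0.58 -0.08  0.45  0.29  0.64 -0.51 -0.34 -0.28  0.    0.02 -0.22 -0.33
  0.91  0.04 -0.35  0.06 -0.22  0.18 -0.12  0.45]
```

```bash
python3 arc.py 132 2.1 2
```

```text
132.0 [[-1.2, 1.8, 1.4], [-2.4, 3.6, 2.8], [-3.5, 5.5, 4.2], [-4.6, 7.4, 5.4], [-5.6, 9.4, 6.7]]
142.5 [[-1.0, 2.1, 1.2], [-1.9, 4.2, 2.3], [-2.8, 6.4, 3.3], [-3.6, 8.6, 4.3], [-4.4, 10.8, 5.2]]
```

Call:
step_arm --targets '[{"slide":[-1,2,1.5],"rot":[0,0,0],"claw":0},{"slide":[-2.5,3.5,3],"rot":[0,0,0],"claw":0},{"slide":[-3.5,5.5,4],"rot":[0,0,0],"claw":0},{"slide":[-4.5,7.5,5.5],"rot":[0,0,0],"claw":0},{"slide":[-5.5,9.5,6.5],"rot":[0,0,0],"claw":0}]'

```text
time_s: 19.97
ee_pos: [0.4892, -0.1568, 0.1203]
tcp_rot: [0.998, -0.059, 0.0, -0.002]
contact_force: [0.7, 10.5, -7.8]
opening: 0.0206
```

Call:
step_arm --targets '[{"slide":[-1,2,1],"rot":[0,0,0],"claw":0},{"slide":[-2,4,2.5],"rot":[0,0,0],"claw":0},{"slide":[-3,6.5,3.5],"rot":[0,0,0],"claw":0},{"slide":[-3.5,8.5,4.5],"rot":[0,0,0],"claw":0},{"slide":[-4.5,11,5],"rot":[0,0,0],"claw":0}]'

```text
time_s: 20.38
ee_pos: [0.4833, -0.1673, 0.1151]
tcp_rot: [0.998, -0.059, 0.0, -0.002]
contact_force: [2.6, 9.2, -12.2]
opening: 0.0202
```

Call:
step_arm --targets '[{"slide":[0,0,0],"rot":[0,0,0],"claw":0},{"slide":[0,0,0],"rot":[0,0,0],"claw":0},{"slide":[0,0,0],"rot":[0,0,0],"claw":0},{"slide":[0,0,0],"rot":[0,0,0],"claw":0},{"slide":[0,0,0],"rot":[0,0,0],"claw":0}]'

```text
time_s: 20.8
ee_pos: [0.4831, -0.1678, 0.1149]
tcp_rot: [0.998, -0.059, 0.0, -0.001]
contact_force: [2.1, 8.1, -11.2]
opening: 0.0204
```

```bash
cat > now.py <<'E'
import io,contextlib
with contextlib.redirect_stdout(io.StringIO()): exec(open("fit.py").read().split("k=slice")[0])
s=sense(); p=M@s["ee_pos"]; f=M@s["contact_force"]
a=np.arctan2(p@ey-r.x[1],p@es-r.x[0]); print(s["time_s"],"q now",np.degrees(a)%360,"F",s["contact_force"],"radial",f@(np.cos(a)*es+np.sin(a)*ey),"tang",f@(-np.sin(a)*es+np.cos(a)*ey),"n",f@n,"open",s["opening"]*1e3,"qd",np.abs(s["qd"]).max())
E
python3 now.py
```

```text
20.8 q now 153.761489587442 F [  2.05   8.1  -11.24] radial 10.769378369135609 tang -3.9263793810176173 n -8.04003979929101 open 20.37896542646556 qd 0.0018298265703188912
```

```bash
python3 - <<'E'
from h import *
a=camera("side");cv2.imwrite("pics/fs.png",a[:,:,::-1]); crop(camera("top"),140,130,360,220,2,"pics/ft.png")
E
python3 now.py
```

```text
20.9 q now 153.74330653934078 F [  1.91   8.02 -11.47] radial 10.963360324146231 tang -3.7209120477215807 n -8.092440175324445 open 20.3961138967794 qd 0.0026070417159171975
```

View pics/fs.png

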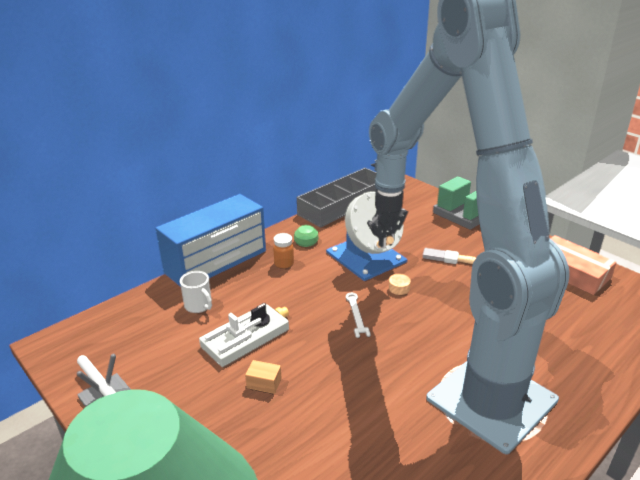

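View pics/ft.png

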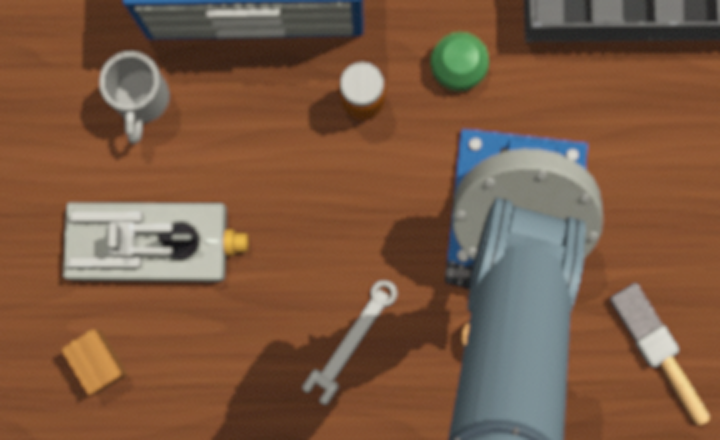

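Bystanders are where they started. The lock's travel needs a sharper check.

```bash
python3 - <<'E'
from h import *
crop(camera("top"),165,225,80,50,9,"pics/tz.png")
a=cv2.imread("pics/top0.png")[:,:,::-1]; crop(a,165,225,80,50,9,"pics/tz0.png")
E
```

```text
(no output)
```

View pics/tz.png

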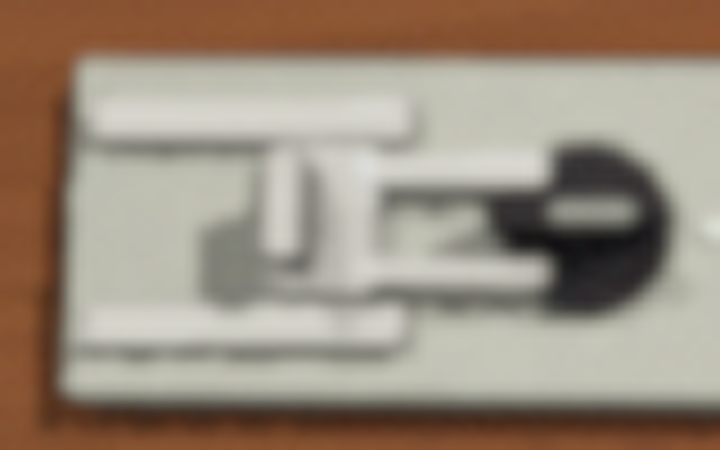

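View pics/tz0.png

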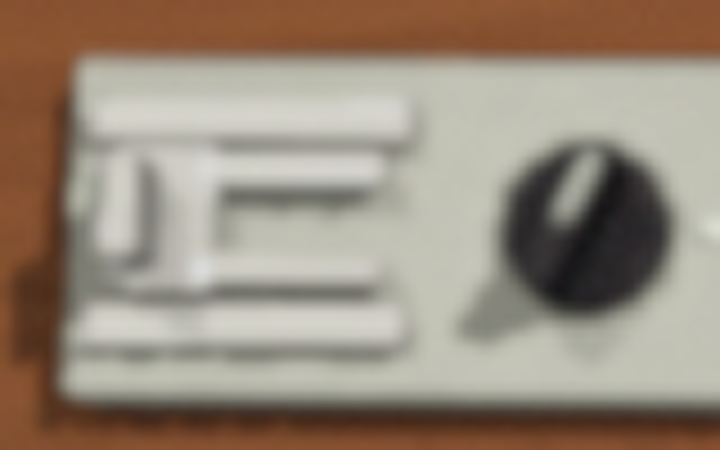

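```bash
python3 - <<'E'
from h import *
np.set_printoptions(precision=4,suppress=True)
C=lambda x,y:(165+(x+.5)/9-.5,225+(y+.5)/9-.5)
for z,l,ps in [(.089,"tab",[(118,205),(282,205)]),(.03,"slab/prong end",[(380,272),(552,272)]),(.045,"prong z.045",[(380,272),(552,272),(386,167),(553,167)]),(.039,"knob disc",[(586,230),(590,230)]),(.075,"stripe right",[(640,210)])]:
    for p in ps: print(l,onz("top",C(*p),z)[:2])
E
```

```text
tab [0.5522 0.3559]
tab [0.5518 0.3089]
slab/prong end [0.5393 0.2927]
slab/prong end [0.5388 0.242 ]
prong z.045 [0.5375 0.2897]
prong z.045 [0.5371 0.2394]
prong z.045 [0.5682 0.2884]
prong z.045 [0.5677 0.2395]
knob disc [0.5499 0.2306]
knob disc [0.5499 0.2295]
stripe right [0.5511 0.2093]
```

```bash
python3 now.py; python3 -c "
from cell import *
print(close_job())"
```

```text
20.95 q now 153.72565115137598 F [  1.68   7.45 -11.91] radial 11.095033601253519 tang -2.9912611213970255 n -8.253799777203382 open 20.059461172374608 qd 0.0017446385969763522
the job is handed in; nothing more can be done
None
```

The job is handed in at about 21 s of the 72 s allowed. The gripper is holding the drum handle still, with the drum's heavy side at its estimated lowest point.

**Knob and lock:**
- I turned the knob's nose to the mark by its bar, to within about 1 degree.
- I pushed the fork lock home. It did not move further under a 15 N push.
- In the last top view the lock's tab is 78 mm from the knob's axis, where 79 mm is home. The travel I measured in the pictures was only 44–50 mm depending on which edge I used. I take the lock as home from the stop and the tab's position.

**Finding the heavy side:**
- I carried the handle from 30° to 219° and back to 134°, with the forces read while moving.
- The push fitted a 5.2 N drag and a 4.1 N swing from the slug, which matches the drag and slug pull in the task.
- The lowest point came out at about 150° to 156° of drum angle, depending on the fit.

**Last checks:**
- The drum was at rest at 153.7°, with the fingers closed on the handle.
- The tool still carried about 14 N.
- The bystanders that could be seen stood where they began. The arm hides the cork disc in the top view, but it shows in place in the side view.

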